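# Lift the hot valve cover off a preamp with the lid lifter

## Task

Take the lid lifter from its stand and hook it by feel under the loop of the preamp's hot cover. Draw the cover towards the preamp's knobs until it meets its stop and is free of its four clips, lift it out level, set it down gently and flat inside the cooling tray, unhook, and hang the lifter back on its stand. Never touch the cover with the gripper or arm, neither wrench nor tip it, and leave the carton, mug and screwdriver alone.

Things in the scene. Friction and masses are not known exactly. Their poses are not given: they have to be found in the camera images.
- preamp: Dark half-rack valve preamp, fixed, 210 (x) by 220 (y) by 88 mm high, knobs on its -x face. Origin: centre of its underside; z up. In its top is a well, 150 (x) by 95 (y) mm, in which the cover slides along x. Four steel clips, 10 mm high, hold the cover's ears down until it has been drawn at least 16 mm to -x; it stops at 19 mm. Pushed to +x it stops hard after 5 mm.
- lid: The hot cover, bare aluminium, 0.35 to 0.51 kg, balanced about its middle: flange 150 (x) by 110 (y) by 4 mm with two ears on each y side, on a skirt 126 by 92 by 10 mm deep that slides in the well, 1.5 mm play sideways. Origin: centre of the skirt's underside; z up (flange top +14 mm), x as the preamp's at the start. To slide it takes up to 4 N; at its stop it tips if pulled with over 6 N.
- loop_mid (a point): Middle of the top bar of the cover's loop, 50 mm above the cover's origin. The loop is fixed: 8 mm steel wire, legs at y -36 and +36 mm, level bar along y; the opening under it is 32 mm high from the flange. More than 15 N between lifter and cover, or the cover tilted over 0.12 rad (7 degrees), is too rough.
- lifter_grip (a point): Centre of the lid lifter's wooden T-grip, 28 (x) by 76 (y) by 40 mm high; a loose upright tool, 0.16 kg. Take it from above across the 28 mm. z up, x the way its hook points.
- slot_mid (a point): Middle of the slot bar under the grip, 31 mm below lifter_grip. The hook is clamped along it up to 18 mm either way in x (not measured: feel or look). Its mouth for the bar is 11 mm wide, between a flat shank (6 mm thick, 20 mm wide) on the -x side and an upturned tip, 3 mm thick, on the +x side. Foot: 6 mm thick, 20 mm wide, underside 99 mm below this point; tip top 18 mm above it.
- stand_top (a point): Lifter stand, fixed dark steel: two level rails along x, 75 mm long, 12 mm wide, inner faces at y -18 and +18 mm. This point lies midway between them at the height of their tops, 125 mm above the table. The lifter hangs with its grip lying across both rails (grip centre 20 mm above this point, x axes alike), the hook between them; put in and out from straight above.
- tray_in (a point): Cooling tray, fixed steel on a cork block: inside 184 (x) by 150 (y) mm, rim 16 mm above its floor. This point is the centre of its inner floor, 30 mm above the table; z up. The cover fits only with its long side along the tray's long side, either way round.
- carton: Bystander: small cardboard carton, 50 by 50 by 100 mm high; origin under its centre.
- mug: Bystander: white mug, 76 mm across, 90 mm high; origin under its centre.
- driver: Bystander: screwdriver lying on the bench along its x; origin under its middle.
Mind the look-alikes: they are no part of the job. Leave any yellow look-alike of the part that bears stand_top alone. There is more than one size of the part that bears lifter_grip; the job needs the smaller.

How it is judged:
On the way, in this order (a step that is already met when the one before it is completed fails the run):
1. the lifter is held in the gripper, off its stand (distance of lifter_grip from where it was at the start of the episode above 0.03 m and contact force between the fingers and lifter above 1 N), for 0.2 s.
2. the cover hangs from the lifter alone, clear above the preamp (z of lid in the frame of preamp above 0.105 m and contact force between each of lid, the fingers and lifter above 1 N and contact force between lid and preamp below 0.1 N), for 0.3 s.
3. the cover stands flat in the cooling tray (horizontal distance between lid and tray_in below 0.03 m and z of lid in the frame of tray_in below 0.004 m and angle between lid's own z axis and vertical below 0.05 rad), for 0.2 s.
At the end, for the whole second after the job is handed in: Cover flat (0.05 rad) on the cooling tray's floor (4 mm), centre within 30 mm of the tray's; lifter hung on its stand, grip across both rails (within 35 mm sideways, 5 mm in height, 0.1 rad of upright); both released and at rest (all of step 3 and z of lid in the frame of tray_in above -0.004 m and linear speed of each of lid, lifter below 0.02 m/s and horizontal distance between lifter_grip and stand_top below 0.035 m and z of lifter_grip in the frame of stand_top between 0.015 and 0.025 m and angle between lifter_grip's own z axis and vertical below 0.1 rad); the robot touches nothing.
It fails at once if gripper or arm touches the hot cover (contact force between any of the fingers, the arm and lid above 0.2 N).
It fails at once if the cover tilts more than 0.12 rad (angle between lid's own z axis and vertical above 0.12 rad).
It fails at once if the lifter loads the cover with more than 15 N (contact force between lifter and lid above 15 N).
It fails at once if the cover is dropped or pressed into the tray with more than 25 N (contact force between lid and tray above 25 N).
It fails at once if a bystander is moved more than 15 mm (distance of any of carton, mug, driver from where it was at the start of the episode above 0.015 m).
It also fails if it takes over 72 s, if anything falls off the work surface, if the arm or the gripper's body presses on something with over 40 N, if the wrist force passes 120 N, or if a joint passes its speed limit or range.

## Robot

A 6-joint arm with a two-finger parallel gripper is mounted at the origin on the work surface. World frame = base frame: x ahead of the robot, y to its left, z up, the work surface at z = 0. Lengths are in m, angles in rad, forces in N, time in s.
With the tool pointing down it reaches from about 0.325 to 0.875 m from the base axis. Payload 4.4 kg.
Tool frame: the origin (TCP) lies at the very end of the fingers, on their centre line; the grasp point (between the pads) lies manip.grip_point_offset behind it (manip.grip_point_offset is the distance from the TCP to the grasp point, in m); y points along the fingers, z is the direction in which the jaws open and shut, and the axes are right-handed (so a half turn about y gives the same grasp; the last joint's range is limited). The gripper opens to 85 mm and grips with 20 to 120 N. Pads are 22 mm wide; open, the fingers measure 114 mm over their backs; the gripper's body (76 mm by 85 mm) begins 54 mm behind the grasp point. The pads swing forward as they close: fully open they stand 13 mm farther back than shut.
Start: joints at [1.155, 0.207, 1.542, -0, 1.393, -0.15], TCP at [0.15, 0.555, 0.231] pointing down, gripper open.
Joint ranges: [-2.73, 2.73], [-0.86, 2.22], [0.23, 2.46], [-1.11, 4.25], [0.08, 2.63], [-2.82, 2.82]. Speed limits (rad/s): [2.79, 2.79, 3.14, 3.14, 3.14, 3.14].

## Interface

Orientations are given as a rotation vector (axis times angle).
In Python, from plant import manip gives the robot as it stands. The module is installed in compiled form; this text tells all that it offers.
- The arm moves only by the tool send_rows, never from a script. Its argument "commands" is one flat list of numbers, 4 for each row, row after row: the shift along the tool's x, y, z in cm, then the turn about the tool's y in degrees. In form: [x, y, z, yaw, x, y, z, yaw, ...]. A call has 1 to 10 rows; each row is the pose to reach, as a shift and turn from the pose commanded when the call began, along the tool's axes at that moment; what a row does not reach only later rows make up. A row lasts 1/8 s, in which the tool goes at most 62.5 mm and 10.7 degrees, less where a joint would pass 70% of its speed; a pose out of reach is approached as far as the arm can. A call with a gripper value outside its range is refused whole. "fingers" is the finger opening in cm, from 0 to 8.54, set as the call begins (left out, the last holds). The fingers move at their own pace and stop on an object; "force" is the grip in N (left out, the last holds). Time passes only in rows, so rows that repeat a pose let the fingers close. It gives the time, the measured TCP pose, the force and the opening at its end, in the units of the state.
- manip.state(): the state, without advancing time (a new reading comes with each control period).
- manip.read_camera(name): name is "side" or "top" or "wrist"; returns the picture (384x512x3 uint8, red, green, blue); there is no depth.
- manip.camera_model(name): a dict with "vertical_fov" (degrees; the focal length in pixels is half the picture's height over the tangent of half this angle, whatever the lens; pixels are square), "cx", "cy" (the principal point, pixels), "cam_to_world" (4x4, takes a point from camera to world coordinates). Camera axes: x right, y down, z forward; pixel columns grow to the right and rows downward; lengths in m; the calibration is good to about 2 mm. A picture is of the moment at which its call begins: read the wrist's pose just before it. camera_model takes no time and is no camera call; for the wrist camera it gives the pose at the moment of the call.
- manip.sign_off(): hands the job in, once; it reports no verdict.
The state is a dict: "t": time; "joints": joint angles; "qd": joint speeds; "tau": joint torques, N m; "tcp_pos": TCP position; "tool_rot": TCP orientation; "ft_force": force on the tool from outside, world axes, zero at the start; "wrist_torque": the same for the moment, N m; "gripper_width": finger opening in m.
Only numpy, scipy, OpenCV 4.12 (cv2) and the standard library are available. Lean on these libraries where they do the work, as an engineer would, in place of code of your own. Each camera call takes 0.05 s, during which the arm holds its last target.

## Working session

There is one attempt and no reset: what is moved stays moved. The work goes in short steps, Python scripts to look and compute and a tool call to move; the robot and the scene stay as the last step left them, time stands still between calls to the robot, and variables do not carry over. Pictures are saved under pics/ and viewed, and the job is handed in when it is done.

Besides the shell and the picture viewer there is one more tool, called after "Emit:" in YAML: its name, and indented under it one key for each argument. send_rows: Moves the arm, as the interface text tells. Its arguments: {"type":"object","properties":{"commands":{"type":"array"},"fingers":{"type":"number"},"force":{"type":"number"}},"required":["commands"]}

```bash
mkdir -p pics; cat > h.py <<'E'
import numpy as np, cv2
from plant import manip
def snap(name,fn):
    m=manip.camera_model(name); im=manip.read_camera(name)
    cv2.imwrite('pics/'+fn,im[:,:,::-1]); np.savez('pics/'+fn[:-4]+'.npz',im=im,T=m['cam_to_world'],f=192/np.tan(np.radians(m['vertical_fov'])/2),c=[m['cx'],m['cy']])
def ld(fn):
    return np.load('pics/'+fn+'.npz')
def ray(d,u,v):
    T=d['T'];r=T[:3,:3]@np.array([(u-d['c'][0])/d['f'],(v-d['c'][1])/d['f'],1]);return T[:3,3],r/np.linalg.norm(r)
def onz(d,u,v,z):
    o,r=ray(d,u,v);return o+r*(z-o[2])/r[2]
def proj(d,p):
    T=d['T'];q=T[:3,:3].T@(np.array(p)-T[:3,3]);return q[:2]/q[2]*d['f']+d['c']
def tri(d1,p1,d2,p2):
    o1,r1=ray(d1,*p1);o2,r2=ray(d2,*p2)
    A=np.stack([r1,-r2],1);s=np.linalg.lstsq(A,o2-o1,rcond=None)[0]
    a=o1+s[0]*r1;b=o2+s[1]*r2;return (a+b)/2,np.linalg.norm(a-b)
E
python3 - <<'E'
from h import *
print(manip.state(), manip.grip_point_offset)
for n in ['side','top','wrist']:
    snap(n,n+'0.png'); d=ld(n+'0'); print(n,d['T'].round(3).tolist(),d['f'],d['c'])
E
```

```text
{'t': 0.0, 'joints': array([ 1.15548387e+00,  2.07437736e-01,  1.54300113e+00,  1.22750936e-05,
        1.39347239e+00, -1.50486605e-01]), 'qd': array([ 0.0007046 ,  0.00029315, -0.00291202,  0.00157923, -0.00031769,
       -0.00276374]), 'tau': array([-1.52894536e-03, -3.83016014e+01, -2.91604203e+01, -2.63917591e-04,
        1.02325837e-02,  4.90907922e-06]), 'tcp_pos': array([0.15018674, 0.55424193, 0.23009331]), 'tool_rot': array([-1.56300657,  0.20846777, -0.2074301 ]), 'ft_force': array([-0.38028782, -0.26700049, -0.304257  ]), 'wrist_torque': array([-0.00832005,  0.00040741,  0.01398689]), 'gripper_width': 0.08540343960163724} 0.0187
side [[0.985, -0.077, 0.156, 0.398], [-0.174, -0.471, 0.865, -0.856], [0.007, -0.879, -0.478, 0.567], [0.0, 0.0, 0.0, 1.0]] 347.45765978169567 [257.38853342 188.79569201]
top [[0.027, -0.994, 0.11, 0.41], [-1.0, -0.025, 0.019, -0.083], [-0.016, -0.11, -0.994, 1.441], [0.0, 0.0, 0.0, 1.0]] 485.7204641739467 [256.08365313 190.19588098]
wrist [[0.263, 0.932, 0.251, 0.088], [0.965, -0.254, -0.07, 0.571], [-0.001, 0.26, -0.966, 0.372], [0.0, 0.0, 0.0, 1.0]] 332.5410098788254 [256.72947237 188.36633659]
```

View pics/side0.png

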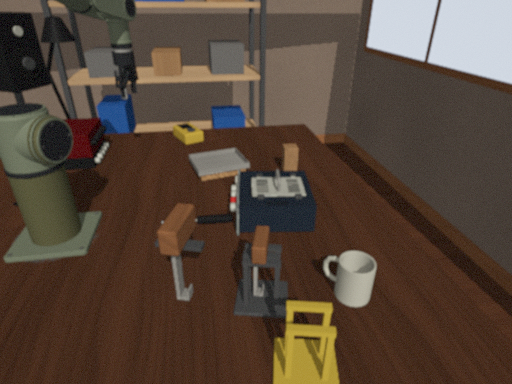

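View pics/top0.png

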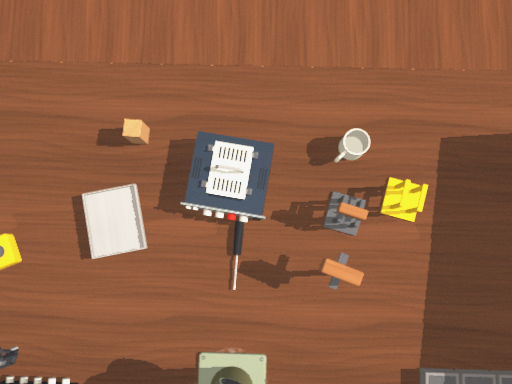

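View pics/wrist0.png

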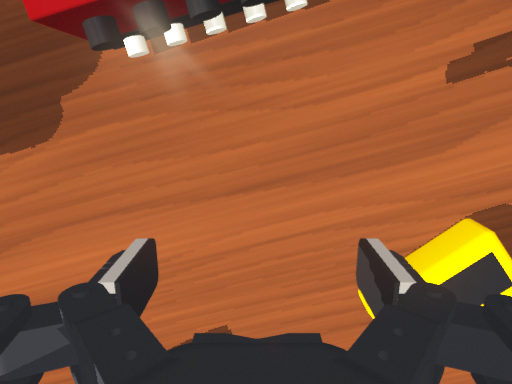

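```bash
python3 - <<'E'
from h import *
s=ld('side0')['im'][:,:,::-1];t=ld('top0')['im'][:,:,::-1]
cv2.imwrite('pics/c1.png',cv2.resize(s[190:350,140:340],None,fx=4,fy=3.75,interpolation=2))
cv2.imwrite('pics/c2.png',cv2.resize(t[120:300,300:440],None,fx=4,fy=3.3,interpolation=2))
cv2.imwrite('pics/c3.png',cv2.resize(t[120:270,70:290],None,fx=3.6,fy=3.6,interpolation=2))
cv2.imwrite('pics/c4.png',cv2.resize(s[135:240,180:320],None,fx=5,fy=5,interpolation=2))
E
```

```text
(no output)
```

View pics/c1.png

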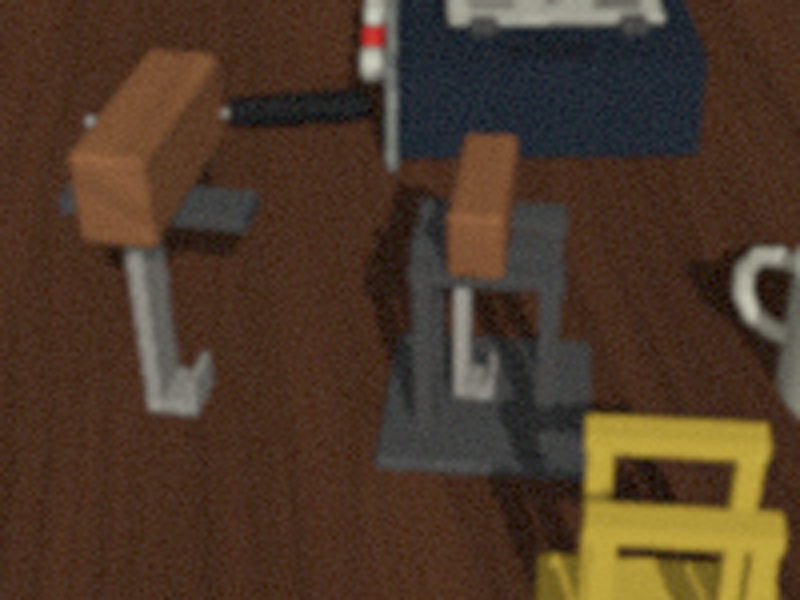

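View pics/c2.png

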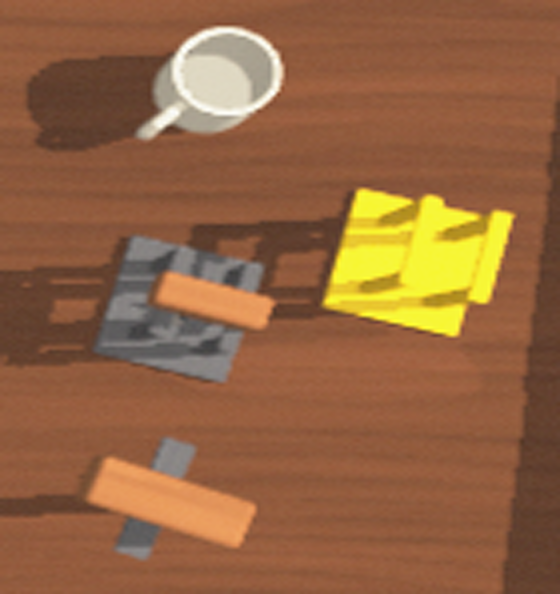

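View pics/c3.png

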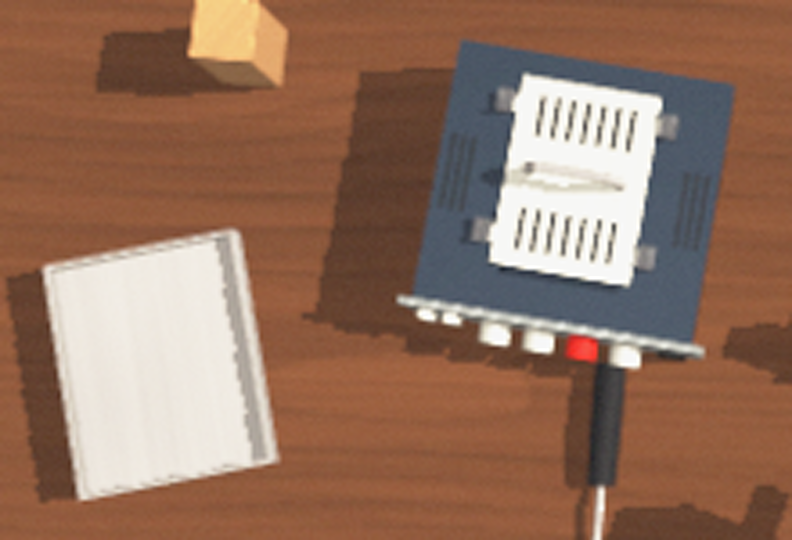

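View pics/c4.png

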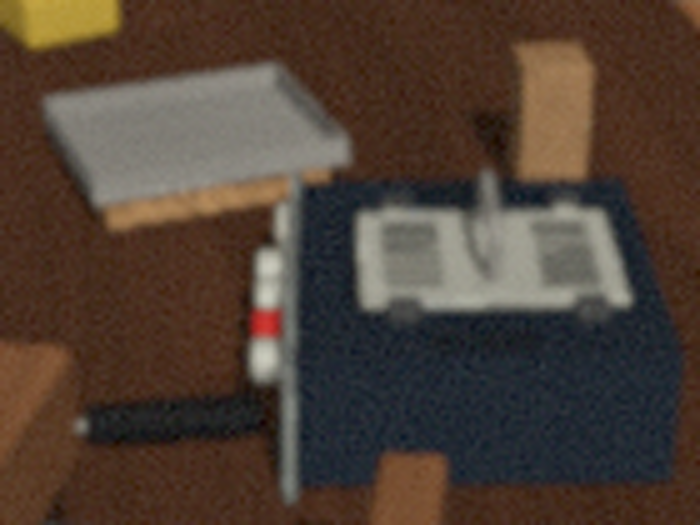

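```bash
python3 - <<'E'
from h import *
d=ld('top0');im=d['im'];hsv=cv2.cvtColor(im,cv2.COLOR_RGB2HSV)
for nm,p in dict(grip=(353,211),big=(343,272),tray=(115,222),lidp=(240,155),pre=(195,160),stand=(335,205),wood=(300,300),preedge=(265,160)).items(): print(nm,p,hsv[p[1],p[0]],im[p[1],p[0]])
def rect(mask,box,z,nm):
    m=np.zeros_like(mask);x0,y0,x1,y1=box;m[y0:y1,x0:x1]=mask[y0:y1,x0:x1]
    cs,_=cv2.findContours(m,cv2.RETR_EXTERNAL,cv2.CHAIN_APPROX_NONE);c=max(cs,key=cv2.contourArea)
    w=np.array([onz(d,*p[0],z)[:2] for p in c],np.float32)
    r=cv2.minAreaRect(w*1000);print(nm,np.round(r[0],1),np.round(r[1],1),round(r[2],1),'px',c[:,0].min(0),c[:,0].max(0))
    return c
H,S,V=hsv[...,0].astype(int),hsv[...,1].astype(int),hsv[...,2].astype(int)
g=((V>190)&(S>120)).astype(np.uint8)*255
cv2.imwrite('pics/m1.png',g)
rect(g,(335,195,372,225),0.165,'grip')
rect(g,(318,255,368,290),0.165,'big')
w=((S<40)&(V>150)).astype(np.uint8)*255
rect(w,(75,180,150,262),0.046,'tray')
rect(w,(205,135,258,200),0.090,'lid')
b=((H>95)&(H<125)&(S>60)&(V<130)).astype(np.uint8)*255
rect(b,(180,125,280,218),0.088,'pre')
gr=((S<60)&(V<150)).astype(np.uint8)*255
rect(gr,(320,190,372,240),0.0,'stand')
E
```

```text
grip (353, 211) [ 13 153 230] [230 150  92]
big (343, 272) [ 13 152 233] [233 153  94]
tray (115, 222) [ 18  16 236] [236 230 221]
lidp (240, 155) [ 21  31 199] [199 192 175]
pre (195, 160) [111  32  80] [70 73 80]
stand (335, 205) [170   8  95] [95 92 93]
wood (300, 300) [ 10 144 147] [147  92  64]
preedge (265, 160) [107  66 104] [ 77  89 104]
grip [ 503.5 -315.7] [73.  24.4] 73.9 px [340 203] [367 218]
big [ 343.7 -288.9] [103.5  36.3] 70.3 px [322 259] [363 285]
tray [465.  351.8] [188.6 158.7] 12.6 px [ 82 184] [145 258]
lid [616.3  19.5] [119.7 152.7] 81.8 px [205 140] [253 199]
pre [608.1  19.5] [215.6 202.8] 81.7 px [186 132] [272 213]
stand [ 507.4 -318.6] [101.8 111.1] 75.5 px [323 192] [365 235]
```

```bash
cat >> h.py <<'E'
from scipy.spatial.transform import Rotation as R
def plan(*targets,yaw=None):
    """targets world TCP; prints tool-axis shift cm; yaw=desired world yaw(deg) of tool z (mod 180)"""
    s=manip.state();M=R.from_rotvec(s['tool_rot']).as_matrix();p=s['tcp_pos']
    a=np.degrees(np.arctan2(M[1,2],M[0,2]))
    print('tcp',p.round(4),'y axis',M[:,1].round(4),'jaw yaw',a.round(2),'F',s['ft_force'].round(2),'T',s['wrist_torque'].round(3),'w',round(s['gripper_width'],4),'t',round(s['t'],2),'j6',s['joints'].round(2))
    for t in targets: print(' shift cm',((M.T@(np.array(t)-p))*100).round(2))
    if yaw is not None:
        d=(yaw-a+90)%180-90; print(' turn about world z',d.round(2),' => about tool y',(np.sign(M[2,1])*d).round(2))
E
python3 - <<'E'
from h import *
plan((0.5,0.1,0.3),(0.5035,-0.3157,0.28),(0.45,-0.30,0.28),yaw=-16.1)
d=ld('side0')
# predicted projections in side view
for p in [(0.5035,-0.3157,0.165),(0.5035,-0.3157,0.145)]: print(proj(d,p))
E
```

```text
tcp [0.1502 0.5544 0.2304] y axis [-8.0e-04 -1.7e-03 -1.0e+00] jaw yaw 74.83 F [ 0.02 -0.47  0.66] T [-0.02   0.026 -0.031] w 0.0854 t 0.15 j6 [ 1.16  0.21  1.54  0.    1.39 -0.15]
 shift cm [ 45.65  -6.91 -34.72]
 shift cm [ 56.86  -4.85 -74.75]
 shift cm [ 51.29  -4.84 -74.63]
 turn about world z 89.07  => about tool y -89.07
[260.7233551  235.45054906]
[260.60743335 243.71326088]
```

Emit:
send_rows:
  commands: [45,-7,-35,50,45,-7,-35,50,45,-7,-35,50,45,-7,-35,50,45,-7,-35,50,45,-7,-35,50,51,-5,-70,91,51,-5,-70,91,51,-5,-70,91,51,-5,-70,91]
  fingers: 8.5

```text
t: 1.4
tcp_pos: [0.4152, 0.009, 0.279]
tool_rot: [-1.059, 1.417, -1.418]
ft_force: [0.2, -1.0, 0.4]
gripper_width: 0.0846
```

```bash
python3 - <<'E'
from h import *
plan((0.44,-0.30,0.28),yaw=-16.1)
E
```

```text
tcp [0.4152 0.009  0.279 ] y axis [ 6.e-04  1.e-04 -1.e+00] jaw yaw -16.47 F [ 0.24 -0.95  0.36] T [-0.028 -0.04  -0.003] w 0.0846 t 1.4 j6 [-0.19 -0.19  1.84  0.    1.49  0.1 ]
 shift cm [28.93 -0.1  11.14]
 turn about world z 0.37  => about tool y -0.37
```

Emit:
send_rows:
  commands: [26,0,10,0,26,0,10,0,26,0,10,0,26,0,10,0,26,0,10,0,26,0,10,0,26,0,10,0]

```text
t: 2.28
tcp_pos: [0.4387, -0.2657, 0.2786]
tool_rot: [-1.062, 1.415, -1.412]
ft_force: [0.4, 0.3, 0.5]
gripper_width: 0.0851
```

```bash
python3 - <<'E'
from h import *
plan((0.5035,-0.3157,0.28),yaw=-16.1)
snap('wrist','w1.png')
print(proj(ld('w1'),(0.5035,-0.3157,0.165)))
E
```

```text
tcp [ 0.4387 -0.2657  0.2786] y axis [-7.0e-04  1.4e-03 -1.0e+00] jaw yaw -16.16 F [0.38 0.27 0.46] T [-0.027  0.014 -0.036] w 0.0851 t 2.27 j6 [-0.71  0.04  1.63  0.    1.47 -0.43]
 shift cm [ 3.   -0.15  7.61]
 turn about world z 0.06  => about tool y -0.06
[349.28573155 219.85069418]
```

View pics/w1.png

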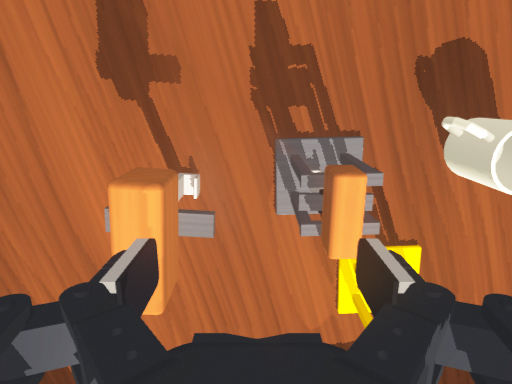

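```bash
python3 - <<'E'
from h import *
d=ld('w1')
c=np.array([0.5035,-0.3157]);a=np.radians(-16.1);x=np.array([np.cos(a),np.sin(a)]);y=np.array([-x[1],x[0]])
for z in (.165,.125):
  for sx in (-1,1):
    for sy in (-1,1):
      p=c+x*.014*sx+y*.038*sy; print(z,sx,sy,proj(d,[*p,z]).round(1))
hsv=cv2.cvtColor(d['im'],cv2.COLOR_RGB2HSV).astype(int)
im=d['im'][140:280,300:400,::-1]
cv2.imwrite('pics/w1c.png',cv2.resize(im,None,fx=4,fy=4,interpolation=2))
E
```

```text
0.165 -1 -1 [329.6 262.2]
0.165 -1 1 [334.8 174.4]
0.165 1 -1 [362.8 262.2]
0.165 1 1 [370.4 174.3]
0.125 -1 -1 [320.8 242.5]
0.125 -1 1 [324.8 164.7]
0.125 1 -1 [350.  242.5]
0.125 1 1 [355.8 164.6]
```

View pics/w1c.png

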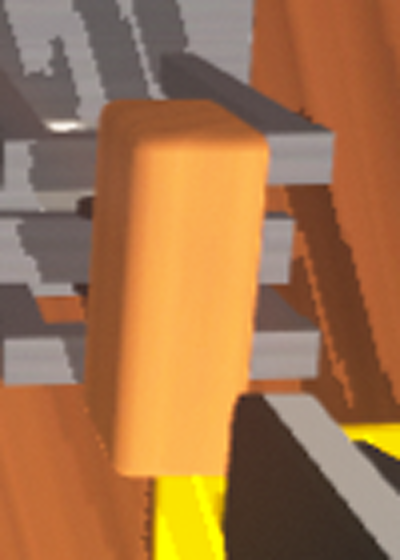

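```bash
python3 - <<'E'
from h import *
plan((0.502,-0.3145,0.28),(0.502,-0.3145,0.131),yaw=-16.1)
E
```

```text
tcp [ 0.4388 -0.2654  0.2788] y axis [-5.e-04  1.e-03 -1.e+00] jaw yaw -16.11 F [-0.3   0.08 -0.33] T [-0.007  0.038  0.027] w 0.085 t 2.33 j6 [-0.71  0.04  1.63  0.    1.47 -0.43]
 shift cm [ 2.96 -0.13  7.43]
 shift cm [ 2.98 14.77  7.44]
 turn about world z 0.01  => about tool y -0.01
```

Emit:
send_rows:
  commands: [3,0,7.4,0,3,0,7.4,0,3,5,7.4,0,3,9,7.4,0,3,12,7.4,0,3,14.8,7.4,0,3,14.8,7.4,0]

```text
t: 3.2
tcp_pos: [0.5002, -0.313, 0.1285]
tool_rot: [-1.065, 1.419, -1.407]
ft_force: [0.4, 0.0, -0.5]
gripper_width: 0.0854
```

```bash
python3 - <<'E'
from h import *
plan((0.502,-0.3145,0.131),yaw=-16.1)
snap('wrist','w2.png')
E
```

```text
tcp [ 0.5002 -0.313   0.1285] y axis [-0.0049  0.0043 -1.    ] jaw yaw -16.06 F [ 0.41  0.03 -0.55] T [ 0.041  0.063 -0.026] w 0.0854 t 3.2 j6 [-0.71  0.34  1.59  0.    1.21 -0.43]
 shift cm [ 0.09 -0.25  0.22]
 turn about world z -0.04  => about tool y 0.04
```

View pics/w2.png

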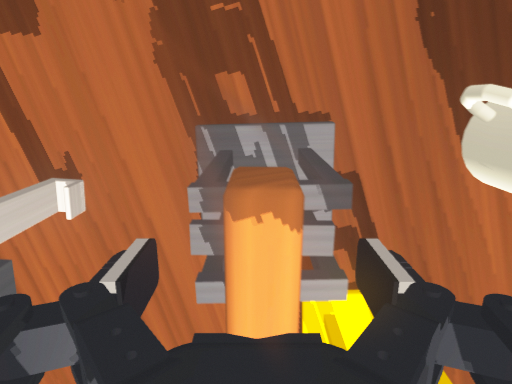

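Emit:
send_rows:
  commands: [0,-0.2,0.1,0,0,-0.2,0.1,0,0,-0.2,0.1,0,0,-0.2,0.1,0,0,-0.2,0.1,0,0,-0.2,0.1,0,0,-0.2,0.1,0]
  fingers: 2
  force: 60

```text
t: 4.12
tcp_pos: [0.5032, -0.3169, 0.1343]
tool_rot: [-1.062, 1.412, -1.416]
ft_force: [-1.0, 0.2, 5.6]
gripper_width: 0.0273
```

```bash
python3 - <<'E'
from h import *
plan()
E
```

```text
tcp [ 0.5032 -0.3169  0.1343] y axis [ 0.0014 -0.0012 -1.    ] jaw yaw -16.18 F [-1.02  0.23  5.59] T [0.097 0.132 0.049] w 0.0273 t 4.12 j6 [-0.71  0.34  1.58  0.    1.22 -0.43]
```

Emit:
send_rows:
  commands: [0,-1,0,0,0,-4,0,0,0,-9,0,0,0,-14.5,0,0,0,-14.5,0,0,0,-14.5,0,0,0,-14.5,0,0]

```text
t: 5.0
tcp_pos: [0.5015, -0.3154, 0.2753]
tool_rot: [-1.063, 1.419, -1.41]
ft_force: [0.1, 0.6, -1.7]
gripper_width: 0.0273
```

```bash
python3 - <<'E'
from h import *
plan()
snap('side','s3.png');s=ld('s3')['im'][:,:,::-1]
cv2.imwrite('pics/s3c.png',cv2.resize(s[130:310,180:360],None,fx=4,fy=3.3,interpolation=2))
snap('wrist','w3.png')
E
```

```text
tcp [ 0.5015 -0.3154  0.2753] y axis [-0.0039  0.0033 -1.    ] jaw yaw -16.17 F [ 0.15  0.64 -1.66] T [-0.05   0.006 -0.012] w 0.0273 t 5.0 j6 [-0.71  0.22  1.44 -0.    1.49 -0.43]
```

View pics/s3c.png

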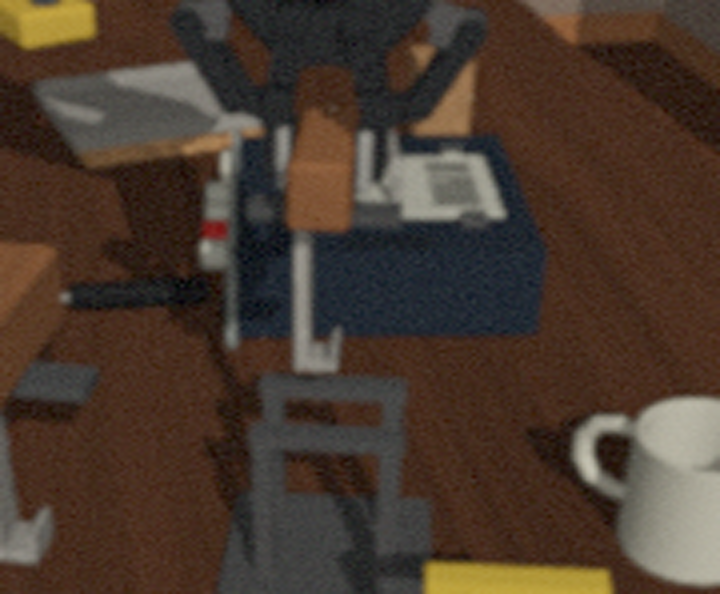

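View pics/w3.png

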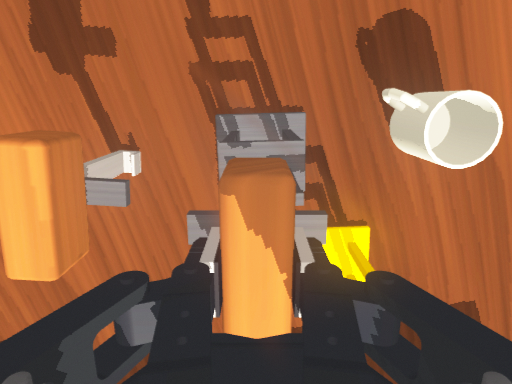

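```bash
python3 - <<'E'
from h import *
s=ld('s3')['im'][:,:,::-1]
cv2.imwrite('pics/s3d.png',cv2.resize(s[140:250,235:290],None,fx=10,fy=5.4,interpolation=0))
E
```

```text
(no output)
```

View pics/s3d.png

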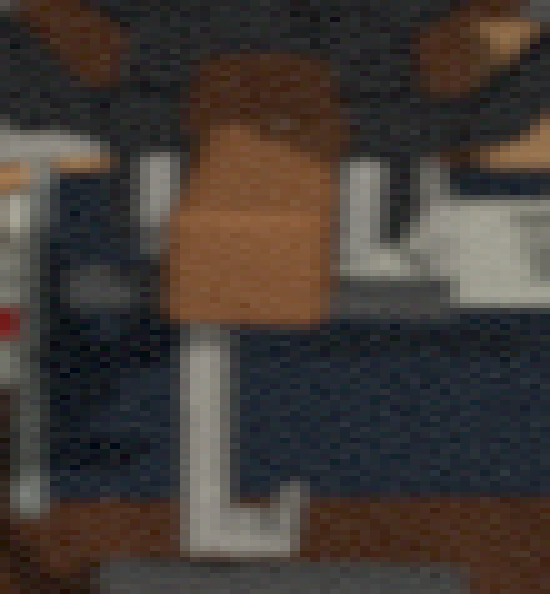

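```bash
cat >> h.py <<'E'
def onlift(d,u,v,tcp,yaw,ly=-0.010):
    """intersect ray with plane lifter-y=ly (TCP axis through tcp), return lifter x, z rel TCP"""
    a=np.radians(yaw);X=np.array([np.cos(a),np.sin(a),0]);Y=np.array([-X[1],X[0],0])
    o,r=ray(d,u,v);t=(ly-Y@(o-tcp))/(Y@r);p=o+t*r-tcp
    return np.array([X@p,p[2]])*1000
E
python3 - <<'E'
from h import *
d=ld('s3');tcp=np.array([0.5015,-0.3154,0.2753])
for n,p,ly in [('foot L bottom',(254.0,242.8),-.01),('foot R bottom',(264.8,242.8),-.01),('tip R top',(265.3,229.5),-.01),('shank L high',(252.7,202),-.01),('grip L bot near',(251.6,200),-.038),('grip R bot near',(267.2,200),-.038),('grip L top near',(251.8,179.5),-.038),('grip R top near',(268.3,179),-.038)]:
    print(n,onlift(d,*p,tcp,-16.17,ly).round(1))
E
```

```text
foot L bottom [  -9.9 -121.3]
foot R bottom [  11.  -119.5]
tip R top [ 11.4 -88.3]
shank L high [-12.5 -29.7]
grip L bot near [-11.1  -9.1]
grip R bot near [15.7 -7.2]
grip L top near [-10.7  30.3]
grip R top near [16.7 32.9]
```

```bash
python3 - <<'E'
from h import *
plan((0.5665,0.0266,0.2753),yaw=-8.3)
E
```

```text
tcp [ 0.5018 -0.3156  0.2757] y axis [-0.0033  0.0028 -1.    ] jaw yaw -16.17 F [ 0.82 -0.17 -1.61] T [-0.031  0.034 -0.011] w 0.0269 t 5.1 j6 [-0.71  0.22  1.44 -0.    1.49 -0.43]
 shift cm [-34.67   0.11  -3.31]
 turn about world z 7.87  => about tool y -7.87
```

Emit:
send_rows:
  commands: [-5,0,-0.4,-1,-10,0,-1,-2,-15,0,-1.5,-3,-20,0,-2,-4,-25,0,-2.4,-5,-30,0,-2.9,-6,-33,0,-3.2,-7,-34.6,0,-3.3,-7.9,-34.6,0,-3.3,-7.9,-34.6,0,-3.3,-7.9]

```text
t: 6.35
tcp_pos: [0.5672, 0.024, 0.2777]
tool_rot: [-1.138, 1.316, -1.316]
ft_force: [0.3, -0.8, -1.2]
gripper_width: 0.0273
```

```bash
python3 - <<'E'
from h import *
plan((0.5665,0.0266,0.2753),yaw=-8.3)
snap('wrist','w4.png');snap('top','t4.png');snap('side','s4.png')
s=ld('s4')['im'][:,:,::-1];cv2.imwrite('pics/s4c.png',cv2.resize(s[90:240,200:340],None,fx=5,fy=4,interpolation=2))
t=ld('t4')['im'][:,:,::-1];cv2.imwrite('pics/t4c.png',cv2.resize(t[110:230,170:290],None,fx=5,fy=5,interpolation=2))
E
```

```text
tcp [0.5672 0.024  0.2777] y axis [-8.e-04 -7.e-04 -1.e+00] jaw yaw -8.35 F [ 0.33 -0.77 -1.23] T [-0.024  0.017 -0.02 ] w 0.0273 t 6.35 j6 [-0.11  0.16  1.5  -0.    1.48  0.04]
 shift cm [-0.25  0.24 -0.1 ]
 turn about world z 0.05  => about tool y -0.05
```

View pics/w4.png

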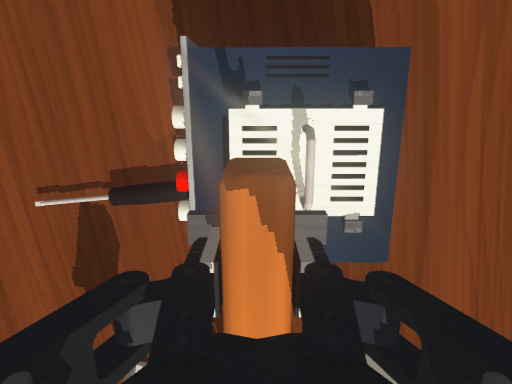

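View pics/s4c.png

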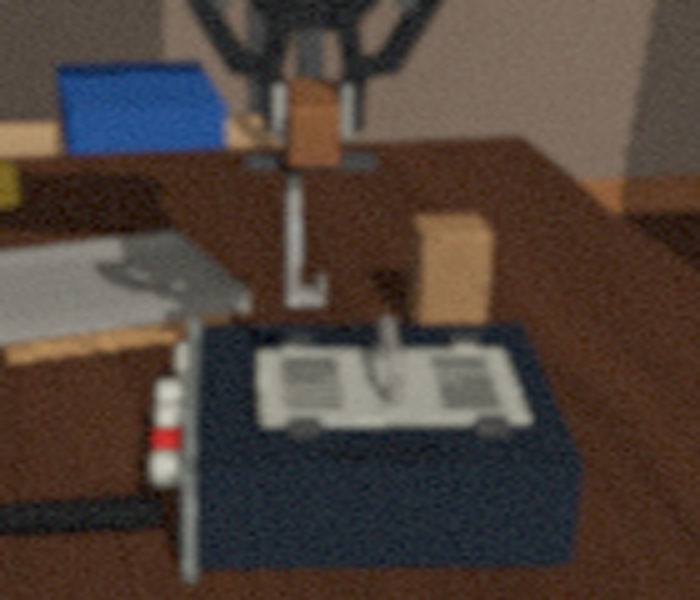

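View pics/t4c.png

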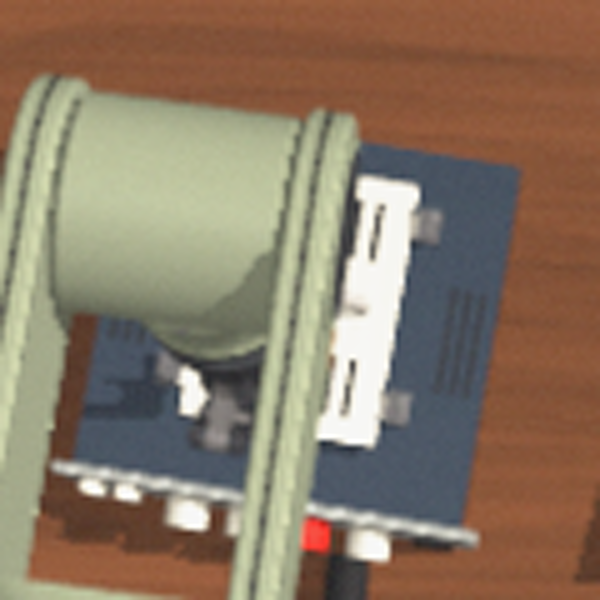

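```bash
python3 - <<'E'
from h import *
w=ld('w4')['im'][:,:,::-1];cv2.imwrite('pics/w4c.png',cv2.resize(w[90:240,220:400],None,fx=4.4,fy=4,interpolation=0))
d=ld('w4')
a=np.radians(-8.35);X=np.array([np.cos(a),np.sin(a),0]);Y=np.array([-X[1],X[0],0])
tcp=np.array([.5672,.024,.2777])
def L(u,v,z):
    p=onz(d,u,v,z);print((u,v,z),p.round(4),'rel tcp x,y mm',(X@(p-tcp)*1e3).round(1),(Y@(p-tcp)*1e3).round(1))
for q in [(309,128,.128),(308.5,207,.128),(229,108,.092),(383,108,.092),(229,216,.092),(376,216,.092),(309,165,.128)]: L(*q)
E
```

```text
(309, 128, 0.128) [0.6186 0.0576 0.128 ] rel tcp x,y mm 46.0 40.7
(308.5, 207, 0.128) [ 0.6105 -0.0139  0.128 ] rel tcp x,y mm 48.3 -31.2
(229, 108, 0.092) [0.5499 0.0838 0.092 ] rel tcp x,y mm -25.8 56.7
(383, 108, 0.092) [0.6958 0.0622 0.092 ] rel tcp x,y mm 121.6 56.4
(229, 216, 0.092) [ 0.5315 -0.0242  0.092 ] rel tcp x,y mm -28.3 -52.9
(376, 216, 0.092) [ 0.6831 -0.0467  0.092 ] rel tcp x,y mm 125.0 -53.1
(309, 165, 0.128) [0.6151 0.0252 0.128 ] rel tcp x,y mm 47.2 8.1
```

View pics/w4c.png

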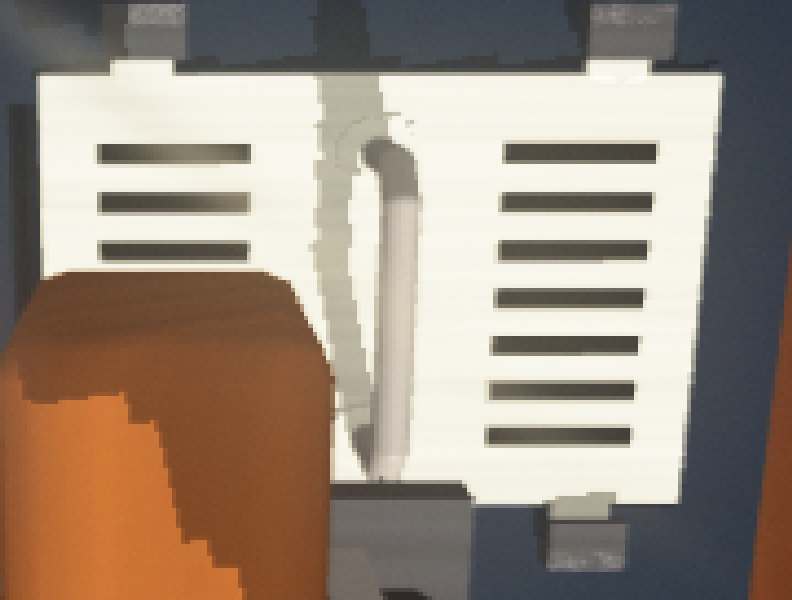

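Emit:
send_rows:
  commands: [0,1.5,0,0,0,3,0,0,0,4.2,0,0,0,5,0,0,0,5.4,0,0,0,5.6,0,0,0,5.6,0,0]

```text
t: 7.38
tcp_pos: [0.5676, 0.0252, 0.2223]
tool_rot: [-1.137, 1.314, -1.315]
ft_force: [-0.1, 0.4, -1.6]
gripper_width: 0.027
```

```bash
python3 - <<'E'
from h import *
plan((0.5672,0.024,0.2185),yaw=-8.3)
snap('side','s5.png')
s=ld('s5')['im'][:,:,::-1];cv2.imwrite('pics/s5c.png',cv2.resize(s[110:210,230:320],None,fx=8,fy=6,interpolation=2))
E
```

```text
tcp [0.5676 0.0252 0.2223] y axis [ 6.e-04 -1.e-04 -1.e+00] jaw yaw -8.27 F [-0.11  0.45 -1.57] T [ 0.003  0.026 -0.027] w 0.027 t 7.38 j6 [-0.11  0.2   1.57  0.    1.37  0.04]
 shift cm [ 0.12  0.38 -0.02]
 turn about world z -0.03  => about tool y 0.03
```

View pics/s5c.png

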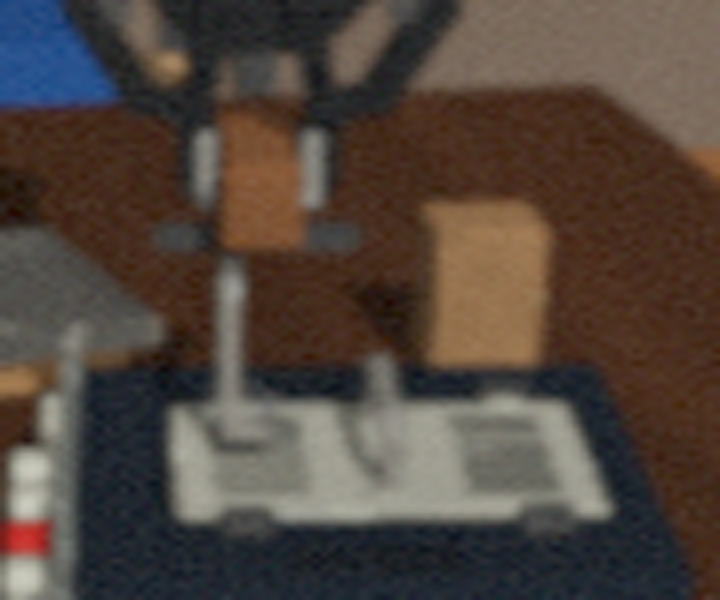

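```bash
python3 - <<'E'
from h import *
d=ld('s5');tcp=np.array([0.5676,.0252,.2223])
for n,p,ly in [('footLb',(230+213/8,110+445/6),-.01),('footRb',(230+275/8,110+445/6),-.01),('gripLb',(230+218/8,110+246/6),-.038),('gripRb',(230+305/8,110+248/6),-.038),('lid near left corner',(230+175/8,110+522/6),-.054),('bar near end',(230+384/8,110+400/6),-.034),('bar far end',(230+383/8,110+352/6),.036)]:
    print(n,onlift(d,*p,tcp,-8.3,ly).round(1))
E
```

```text
footLb [ -12.2 -121.8]
footRb [  10.1 -122. ]
gripLb [-12.   -7.6]
gripRb [16.9 -8.7]
lid near left corner [ -26.7 -139.1]
bar near end [ 46.3 -86.2]
bar far end [ 52.  -94.6]
```

Emit:
send_rows:
  commands: [0,0.35,0,0,0,0.35,1,0,0,0.35,2,0,0,0.35,3,0,0,0.35,4,0,0,0.35,4.3,0,0,0.35,4.3,0]

```text
t: 8.3
tcp_pos: [0.61, 0.0189, 0.2184]
tool_rot: [-1.138, 1.315, -1.315]
ft_force: [0.1, 0.5, -1.0]
gripper_width: 0.0272
```

```bash
python3 - <<'E'
from h import *
plan()
plan()
E
```

```text
tcp [0.61   0.0189 0.2184] y axis [-5.e-04  1.e-04 -1.e+00] jaw yaw -8.28 F [ 0.05  0.48 -1.03] T [-0.014  0.014  0.094] w 0.0272 t 8.3 j6 [-0.11  0.29  1.46  0.    1.39  0.03]
tcp [0.61   0.0189 0.2184] y axis [-5.e-04  1.e-04 -1.e+00] jaw yaw -8.28 F [ 0.05  0.48 -1.03] T [-0.014  0.014  0.094] w 0.0272 t 8.3 j6 [-0.11  0.29  1.46  0.    1.39  0.03]
```

Emit:
send_rows:
  commands: [0,0,0.15,0,0,0,0.3,0,0,0,0.3,0]

```text
t: 8.68
tcp_pos: [0.6128, 0.0186, 0.2187]
tool_rot: [-1.137, 1.315, -1.315]
ft_force: [0.2, 1.0, -1.7]
gripper_width: 0.0269
```

Emit:
send_rows:
  commands: [0,0,0.1,0,0,0,0.1,0]

```text
t: 8.93
tcp_pos: [0.6139, 0.0184, 0.2186]
tool_rot: [-1.137, 1.315, -1.315]
ft_force: [0.6, -0.4, -2.2]
gripper_width: 0.0272
```

Emit:
send_rows:
  commands: [0,0,0.1,0,0,0,0.1,0]

```text
t: 9.18
tcp_pos: [0.6149, 0.0182, 0.2186]
tool_rot: [-1.137, 1.315, -1.315]
ft_force: [0.3, 0.1, -1.3]
gripper_width: 0.0271
```

Emit:
send_rows:
  commands: [0,0,0.1,0,0,0,0.1,0]

```text
t: 9.43
tcp_pos: [0.6159, 0.0181, 0.2185]
tool_rot: [-1.137, 1.315, -1.315]
ft_force: [-0.2, -0.2, -2.0]
gripper_width: 0.0276
```

Emit:
send_rows:
  commands: [0,0,0.1,0,0,0,0.1,0]

```text
t: 9.68
tcp_pos: [0.6166, 0.018, 0.2185]
tool_rot: [-1.138, 1.315, -1.314]
ft_force: [-1.9, -0.1, 0.2]
gripper_width: 0.0268
```

Emit:
send_rows:
  commands: [0,0,0.1,0,0,0,0.1,0]

```text
t: 9.93
tcp_pos: [0.6169, 0.018, 0.2184]
tool_rot: [-1.139, 1.317, -1.313]
ft_force: [-3.9, 0.8, -0.6]
gripper_width: 0.0273
```

```bash
python3 - <<'E'
from h import *
snap('side','s6.png')
plan()
s=ld('s6')['im'][:,:,::-1];cv2.imwrite('pics/s6c.png',cv2.resize(s[110:210,230:320],None,fx=8,fy=6,interpolation=2))
snap('wrist','w6.png')
E
```

```text
tcp [0.617  0.018  0.2184] y axis [-2.2e-03  3.0e-04 -1.0e+00] jaw yaw -8.27 F [-3.72  0.39  0.45] T [0.107 0.894 0.043] w 0.0267 t 9.97 j6 [-0.11  0.31  1.44  0.    1.39  0.03]
```

View pics/s6c.png

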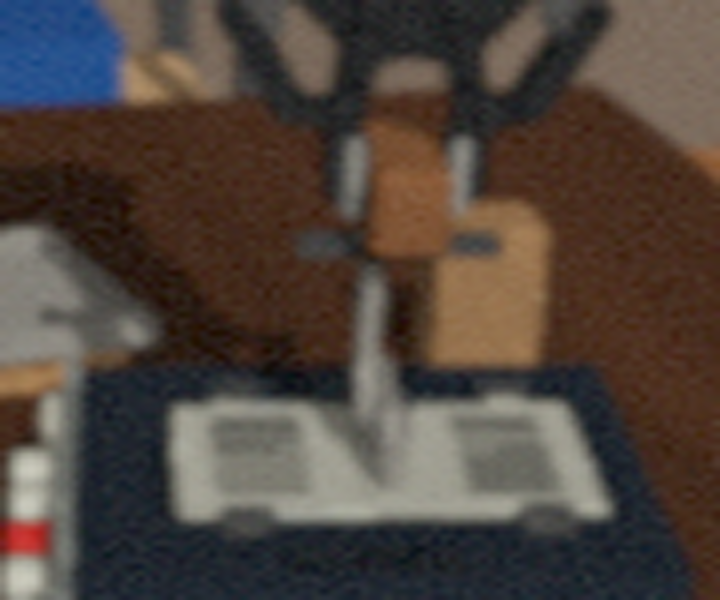

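View pics/w6.png

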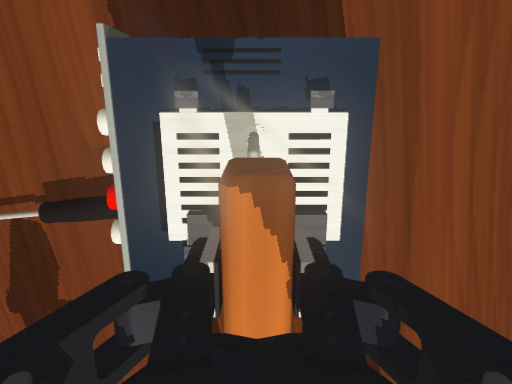

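Emit:
send_rows:
  commands: [0,0,-0.3,0,0,0,-0.3,0,0,-0.6,-0.3,0,0,-1.1,-0.3,0,0,-1.5,-0.3,0,0,-1.5,-0.3,0]

```text
t: 10.78
tcp_pos: [0.6153, 0.0182, 0.2343]
tool_rot: [-1.136, 1.314, -1.316]
ft_force: [0.5, -0.3, -1.4]
gripper_width: 0.027
```

Emit:
send_rows:
  commands: [0,0,-0.1,0,0,0,-0.15,0,0,0,-0.15,0]

```text
t: 11.15
tcp_pos: [0.6136, 0.0184, 0.2334]
tool_rot: [-1.137, 1.314, -1.315]
ft_force: [0.5, 0.6, -2.3]
gripper_width: 0.0275
```

Emit:
send_rows:
  commands: [0,0,-0.1,0,0,0,-0.1,0]

```text
t: 11.4
tcp_pos: [0.6125, 0.0186, 0.2335]
tool_rot: [-1.137, 1.315, -1.315]
ft_force: [1.1, 0.2, -2.7]
gripper_width: 0.0272
```

Emit:
send_rows:
  commands: [0,0,-0.1,0,0,0,-0.1,0]

```text
t: 11.65
tcp_pos: [0.6113, 0.0187, 0.2335]
tool_rot: [-1.138, 1.315, -1.315]
ft_force: [1.3, -1.7, -2.4]
gripper_width: 0.027
```

Emit:
send_rows:
  commands: [0,0,-0.1,0,0,0,-0.2,0,0,0,-0.2,0]

```text
t: 12.02
tcp_pos: [0.6092, 0.0191, 0.2336]
tool_rot: [-1.138, 1.315, -1.315]
ft_force: [1.7, -0.1, -2.4]
gripper_width: 0.0273
```

Emit:
send_rows:
  commands: [0,0,-0.1,0,0,0,-0.2,0,0,0,-0.2,0]

```text
t: 12.4
tcp_pos: [0.6073, 0.0193, 0.2336]
tool_rot: [-1.138, 1.315, -1.315]
ft_force: [1.2, -1.0, -2.5]
gripper_width: 0.0276
```

Emit:
send_rows:
  commands: [0,0,-0.1,0,0,0,-0.2,0,0,0,-0.2,0]

```text
t: 12.78
tcp_pos: [0.6053, 0.0197, 0.2336]
tool_rot: [-1.138, 1.315, -1.315]
ft_force: [1.3, -0.5, -2.1]
gripper_width: 0.0272
```

Emit:
send_rows:
  commands: [0,0,-0.1,0,0,0,-0.2,0,0,0,-0.3,0,0,0,-0.4,0,0,0,-0.4,0]

```text
t: 13.4
tcp_pos: [0.6013, 0.0202, 0.2336]
tool_rot: [-1.138, 1.315, -1.315]
ft_force: [1.6, -0.3, -1.6]
gripper_width: 0.0272
```

Emit:
send_rows:
  commands: [0,0,-0.1,0,0,0,-0.2,0,0,0,-0.3,0,0,0,-0.3,0]

```text
t: 13.9
tcp_pos: [0.5983, 0.0207, 0.2336]
tool_rot: [-1.138, 1.315, -1.315]
ft_force: [0.9, -1.1, -2.2]
gripper_width: 0.0269
```

Emit:
send_rows:
  commands: [0,0,-0.1,0,0,0,-0.1,0]

```text
t: 14.15
tcp_pos: [0.5974, 0.0208, 0.2336]
tool_rot: [-1.138, 1.315, -1.315]
ft_force: [2.4, 0.2, -2.0]
gripper_width: 0.027
```

Emit:
send_rows:
  commands: [0,0,-0.1,0,0,0,-0.1,0]

```text
t: 14.4
tcp_pos: [0.5965, 0.0209, 0.2336]
tool_rot: [-1.138, 1.315, -1.315]
ft_force: [2.0, -0.3, -2.5]
gripper_width: 0.0271
```

Emit:
send_rows:
  commands: [0,0,-0.05,0,0,0,-0.05,0]

```text
t: 14.65
tcp_pos: [0.596, 0.021, 0.2336]
tool_rot: [-1.137, 1.315, -1.315]
ft_force: [1.6, 0.4, -1.6]
gripper_width: 0.0273
```

```bash
python3 - <<'E'
from h import *
plan()
snap('wrist','w7.png');snap('side','s7.png')
w=ld('w7')['im'][:,:,::-1];cv2.imwrite('pics/w7c.png',cv2.resize(w[20:260,100:400],None,fx=2.6,fy=2.5,interpolation=2))
E
```

```text
tcp [0.596  0.021  0.2336] y axis [-0.  0. -1.] jaw yaw -8.27 F [ 1.56  0.38 -1.57] T [-0.117 -0.467  0.024] w 0.0273 t 14.65 j6 [-0.11  0.25  1.48  0.    1.41  0.03]
```

View pics/w7c.png

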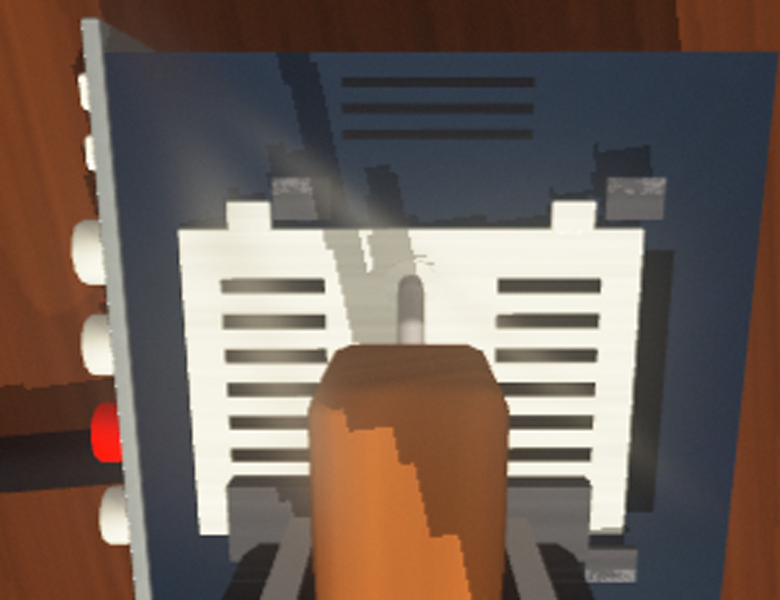

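Emit:
send_rows:
  commands: [0,0,-0.05,0,0,0,-0.05,0]

```text
t: 15.0
tcp_pos: [0.5955, 0.0211, 0.2336]
tool_rot: [-1.137, 1.315, -1.315]
ft_force: [1.3, 0.3, -2.2]
gripper_width: 0.0272
```

Emit:
send_rows:
  commands: [0,0,-0.05,0,0,0,-0.05,0]

```text
t: 15.25
tcp_pos: [0.595, 0.0211, 0.2336]
tool_rot: [-1.137, 1.315, -1.315]
ft_force: [1.2, -1.0, -2.1]
gripper_width: 0.0271
```

Emit:
send_rows:
  commands: [0,0,-0.05,0,0,0,-0.05,0]

```text
t: 15.5
tcp_pos: [0.5946, 0.0212, 0.2336]
tool_rot: [-1.137, 1.314, -1.315]
ft_force: [2.7, 0.1, -1.8]
gripper_width: 0.0274
```

Emit:
send_rows:
  commands: [0,0,-0.05,0,0,0,-0.05,0]

```text
t: 15.75
tcp_pos: [0.5944, 0.0212, 0.2336]
tool_rot: [-1.137, 1.314, -1.315]
ft_force: [2.6, 0.0, -2.9]
gripper_width: 0.0271
```

Emit:
send_rows:
  commands: [0,0,-0.05,0,0,0,-0.05,0]

```text
t: 16.0
tcp_pos: [0.5941, 0.0212, 0.2338]
tool_rot: [-1.136, 1.314, -1.316]
ft_force: [4.1, -0.4, -2.9]
gripper_width: 0.0273
```

Emit:
send_rows:
  commands: [0,0,0.2,0,0,0,0.2,0,0,-0.15,0.2,0,0,-0.25,0.2,0,0,-0.25,0.2,0]

```text
t: 16.62
tcp_pos: [0.595, 0.0212, 0.2359]
tool_rot: [-1.138, 1.316, -1.314]
ft_force: [-0.1, -0.4, -2.2]
gripper_width: 0.0275
```

Emit:
send_rows:
  commands: [0,-0.1,0,0,0,-0.1,0,0]

```text
t: 16.88
tcp_pos: [0.5953, 0.0211, 0.2371]
tool_rot: [-1.138, 1.315, -1.314]
ft_force: [0.4, 0.1, -1.9]
gripper_width: 0.0274
```

Emit:
send_rows:
  commands: [0,-0.1,0,0,0,-0.1,0,0]

```text
t: 17.12
tcp_pos: [0.5952, 0.0211, 0.2374]
tool_rot: [-1.138, 1.316, -1.314]
ft_force: [-0.4, -0.4, -5.5]
gripper_width: 0.0273
```

Emit:
send_rows:
  commands: [0,-0.1,0,0,0,-0.1,0,0]

```text
t: 17.38
tcp_pos: [0.595, 0.0211, 0.2385]
tool_rot: [-1.139, 1.316, -1.314]
ft_force: [0.6, -0.4, -5.5]
gripper_width: 0.027
```

Emit:
send_rows:
  commands: [0,-0.1,0,0,0,-0.2,0,0,0,-0.3,0,0,0,-0.4,0,0,0,-0.5,0,0,0,-0.5,0,0]

```text
t: 18.12
tcp_pos: [0.5956, 0.0211, 0.2442]
tool_rot: [-1.137, 1.314, -1.315]
ft_force: [0.2, -1.0, -5.9]
gripper_width: 0.027
```

```bash
python3 - <<'E'
from h import *
plan()
snap('side','s8.png');snap('wrist','w8.png')
s=ld('s8')['im'][:,:,::-1];cv2.imwrite('pics/s8c.png',cv2.resize(s[100:220,215:325],None,fx=7,fy=5,interpolation=2))
E
```

```text
tcp [0.5956 0.0211 0.2442] y axis [ 3.e-04 -0.e+00 -1.e+00] jaw yaw -8.27 F [ 0.22 -1.02 -5.88] T [0.014 0.012 0.007] w 0.027 t 18.12 j6 [-0.11  0.24  1.47 -0.    1.43  0.03]
```

View pics/s8c.png

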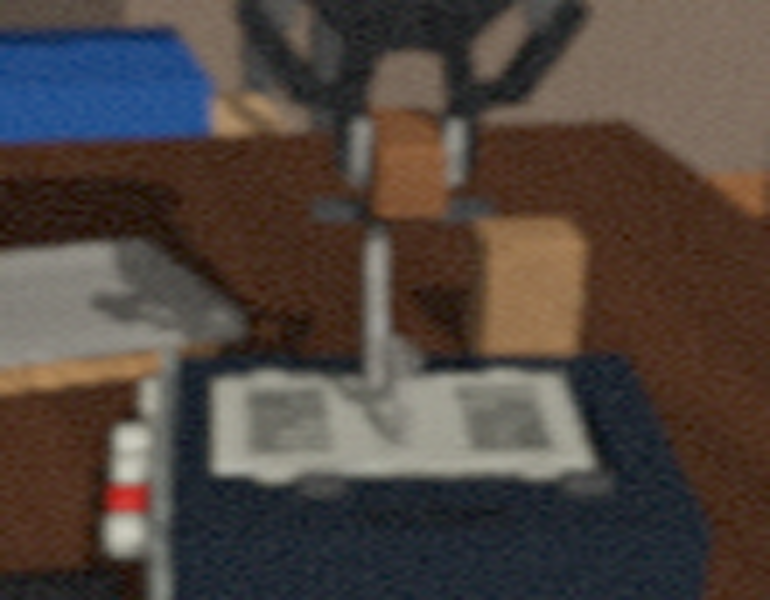

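View pics/w8.png

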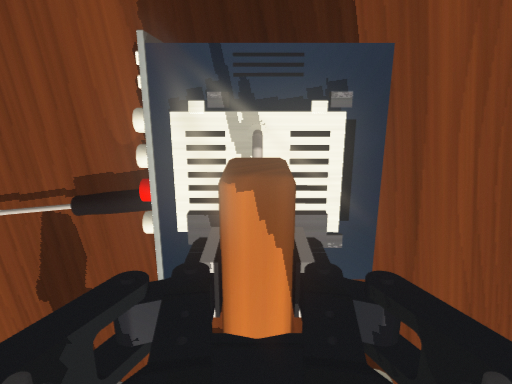

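Emit:
send_rows:
  commands: [0,-0.3,0,0,0,-0.9,0,0,0,-1.6,0,0,0,-2.4,0,0,0,-3.2,0,0,0,-4,0,0,0,-4.6,0,0,0,-5,0,0,0,-5,0,0,0,-5,0,0]

```text
t: 19.48
tcp_pos: [0.5953, 0.0211, 0.2936]
tool_rot: [-1.138, 1.315, -1.314]
ft_force: [-0.3, -0.3, -5.5]
gripper_width: 0.0271
```

```bash
python3 - <<'E'
from h import *
plan((0.465,.352,.294),yaw=12.6)
snap('side','s9.png');snap('wrist','w9.png')
s=ld('s9')['im'][:,:,::-1];cv2.imwrite('pics/s9c.png',cv2.resize(s[60:220,195:335],None,fx=5.5,fy=3.7,interpolation=2))
E
```

```text
tcp [0.5953 0.0211 0.2936] y axis [-8.e-04  1.e-04 -1.e+00] jaw yaw -8.27 F [-0.26 -0.32 -5.45] T [ 0.003  0.018 -0.005] w 0.0271 t 19.48 j6 [-0.11  0.21  1.41 -0.    1.52  0.03]
 shift cm [-3.087e+01 -2.000e-02 -1.766e+01]
 turn about world z 20.87  => about tool y -20.87
```

View pics/s9c.png

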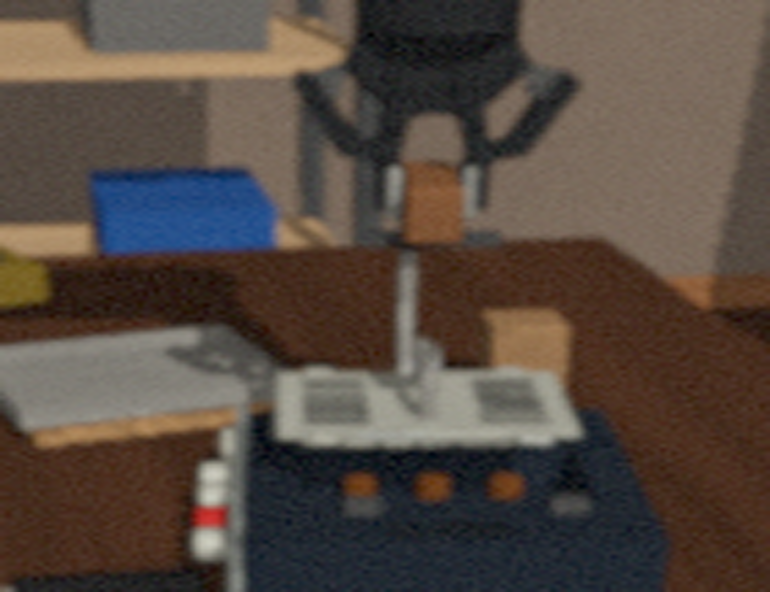

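Emit:
send_rows:
  commands: [-0.04,0,-0.02,0,-0.27,0,-0.15,-0.2,-0.82,0,-0.47,-0.6,-1.8,0,-1.0,-1.2,-3.2,0,-1.8,-2.2,-5.0,0,-2.9,-3.4,-7.3,0,-4.2,-4.9,-9.8,0,-5.6,-6.6,-12.6,0,-7.2,-8.5,-15.45,0,-8.85,-10.45]

```text
t: 20.82
tcp_pos: [0.5289, 0.1888, 0.2942]
tool_rot: [-1.228, 1.179, -1.179]
ft_force: [0.9, 0.9, -6.1]
gripper_width: 0.027
```

Emit:
send_rows:
  commands: [-3.13,0,-1.1,-1.95,-6.14,0,-2.15,-3.8,-8.9,0,-3.12,-5.5,-11.32,0,-3.98,-7.0,-13.32,0,-4.68,-8.3,-14.85,0,-5.22,-9.2,-15.9,0,-5.59,-9.9,-16.5,0,-5.8,-10.3,-16.76,0,-5.89,-10.4,-16.8,0,-5.9,-10.45]

```text
t: 22.08
tcp_pos: [0.4651, 0.352, 0.294]
tool_rot: [-1.305, 1.046, -1.046]
ft_force: [0.8, -0.3, -5.8]
gripper_width: 0.0271
```

```bash
python3 - <<'E'
from h import *
plan((0.465,.352,.294),yaw=12.6)
snap('wrist','w10.png');snap('top','t10.png');snap('side','s10.png')
s=ld('s10')['im'][:,:,::-1];cv2.imwrite('pics/s10c.png',cv2.resize(s[50:200,150:300],None,fx=5,fy=4,interpolation=2))
E
```

```text
tcp [0.4651 0.352  0.294 ] y axis [-0.e+00 -3.e-04 -1.e+00] jaw yaw 12.6 F [ 0.78 -0.34 -5.81] T [-0.032 -0.035  0.057] w 0.0271 t 22.07 j6 [ 0.5   0.18  1.44 -0.    1.52  0.28]
 shift cm [-0.   -0.   -0.01]
 turn about world z 0.0  => about tool y -0.0
```

View pics/w10.png

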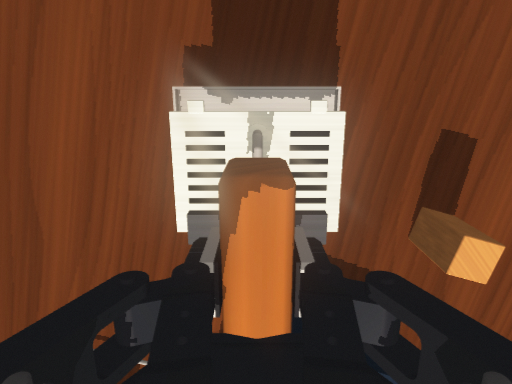

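View pics/s10c.png

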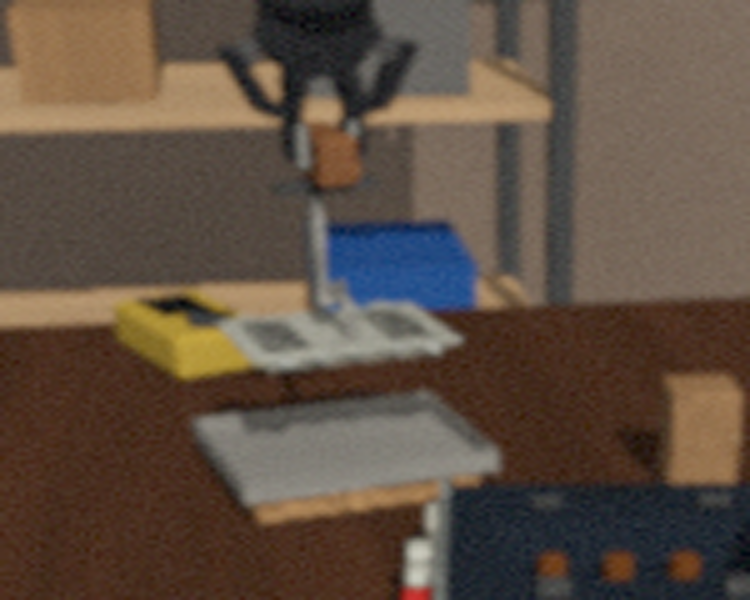

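View pics/t10.png

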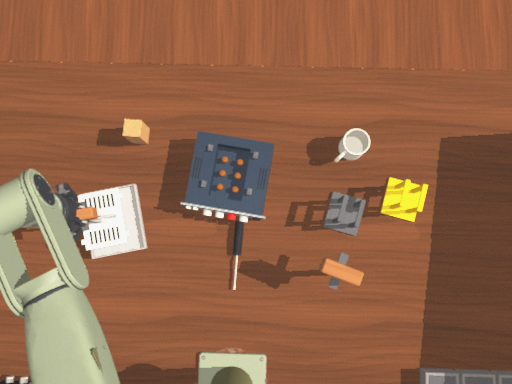

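```bash
python3 - <<'E'
from h import *
d=ld('w10');tcp=np.array([.4651,.352,.294]);a=np.radians(12.6);X=np.array([np.cos(a),np.sin(a),0]);Y=np.array([-X[1],X[0],0])
for q in [(172,87,.046),(341,87,.046),(170,112,.142),(345,112,.142),(177,233,.142),(340,233,.142)]:
    p=onz(d,*q)-tcp;print(q,(X@p*1e3).round(1),(Y@p*1e3).round(1))
E
```

```text
(172, 87, 0.046) -94.3 77.9
(341, 87, 0.046) 95.3 77.6
(170, 112, 0.142) -74.0 54.1
(345, 112, 0.142) 76.7 53.8
(177, 233, 0.142) -75.2 -57.9
(340, 233, 0.142) 79.5 -58.2
```

Emit:
send_rows:
  commands: [0,0.2,0,0,0,0.8,0,0,0,1.7,0,0,0,2.8,0,0,0,4,0,0,0,5.2,0,0,0,6.3,0,0,0,7.2,0,0,0,7.8,0,0,0,8.2,0,0]

```text
t: 23.48
tcp_pos: [0.4649, 0.3524, 0.2118]
tool_rot: [-1.305, 1.045, -1.045]
ft_force: [0.1, 0.6, -5.4]
gripper_width: 0.0276
```

Emit:
send_rows:
  commands: [0,0.3,0,0,0,0.6,0,0,0,0.9,0,0,0,1.2,0,0,0,1.4,0,0,0,1.5,0,0,0,1.5,0,0]

```text
t: 24.35
tcp_pos: [0.4648, 0.3523, 0.197]
tool_rot: [-1.306, 1.045, -1.045]
ft_force: [0.0, 0.4, -5.0]
gripper_width: 0.0271
```

```bash
python3 - <<'E'
from h import *
plan()
snap('side','s11.png')
s=ld('s11')['im'][:,:,::-1];cv2.imwrite('pics/s11c.png',cv2.resize(s[80:200,170:280],None,fx=7,fy=5,interpolation=2))
E
```

```text
tcp [0.4648 0.3523 0.197 ] y axis [-1.e-04 -1.e-04 -1.e+00] jaw yaw 12.63 F [ 0.05  0.36 -5.  ] T [ 0.024  0.044 -0.016] w 0.0271 t 24.35 j6 [ 0.5   0.25  1.56 -0.    1.33  0.28]
```

View pics/s11c.png

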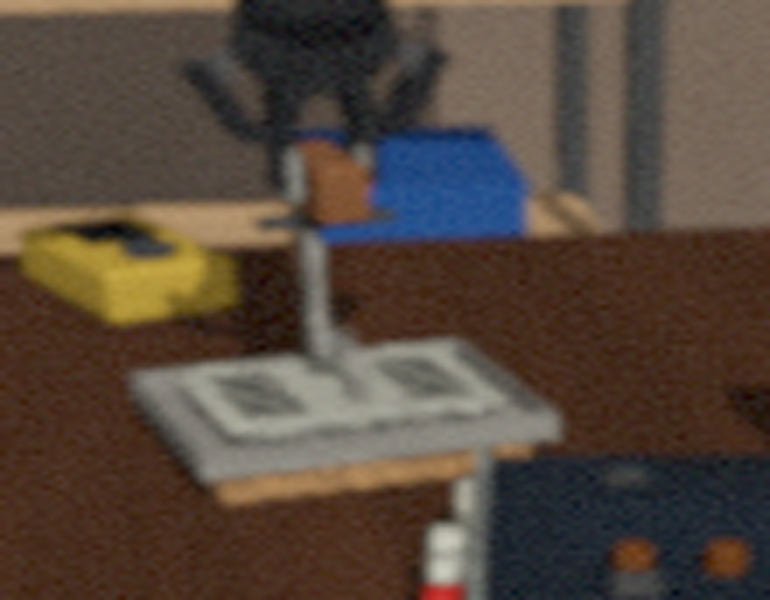

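Still carrying, 7 mm above the floor. Lower gently.

Emit:
send_rows:
  commands: [0,0.1,0,0,0,0.2,0,0,0,0.3,0,0,0,0.4,0,0,0,0.5,0,0,0,0.5,0,0]

```text
t: 25.15
tcp_pos: [0.4647, 0.3523, 0.1919]
tool_rot: [-1.306, 1.045, -1.045]
ft_force: [-0.6, -0.0, -5.3]
gripper_width: 0.0272
```

Emit:
send_rows:
  commands: [0,0.1,0,0,0,0.2,0,0,0,0.2,0,0]

```text
t: 25.52
tcp_pos: [0.4647, 0.3523, 0.1899]
tool_rot: [-1.306, 1.045, -1.045]
ft_force: [-1.2, -0.4, -5.7]
gripper_width: 0.0271
```

Emit:
send_rows:
  commands: [0,0.1,0,0,0,0.2,0,0,0,0.2,0,0]

```text
t: 25.9
tcp_pos: [0.4654, 0.3526, 0.1889]
tool_rot: [-1.304, 1.044, -1.046]
ft_force: [-0.6, -0.1, -2.0]
gripper_width: 0.0274
```

Emit:
send_rows:
  commands: [0,0.2,0,0,0,0.5,0,0,0,0.8,0,0,0,1.1,0,0,0,1.4,0,0,0,1.6,0,0,0,1.8,0,0,0,1.8,0,0]

```text
t: 26.9
tcp_pos: [0.4647, 0.3522, 0.1698]
tool_rot: [-1.306, 1.045, -1.045]
ft_force: [-0.9, 0.3, -0.7]
gripper_width: 0.0272
```

```bash
python3 - <<'E'
from h import *
plan()
snap('side','s12.png');snap('wrist','w12.png')
s=ld('s12')['im'][:,:,::-1];cv2.imwrite('pics/s12c.png',cv2.resize(s[80:200,170:280],None,fx=7,fy=5,interpolation=2))
E
```

```text
tcp [0.4647 0.3522 0.1698] y axis [-4.e-04 -2.e-04 -1.e+00] jaw yaw 12.63 F [-0.92  0.32 -0.7 ] T [-0.021 -0.029 -0.006] w 0.0272 t 26.9 j6 [ 0.5   0.28  1.58 -0.    1.28  0.28]
```

View pics/s12c.png

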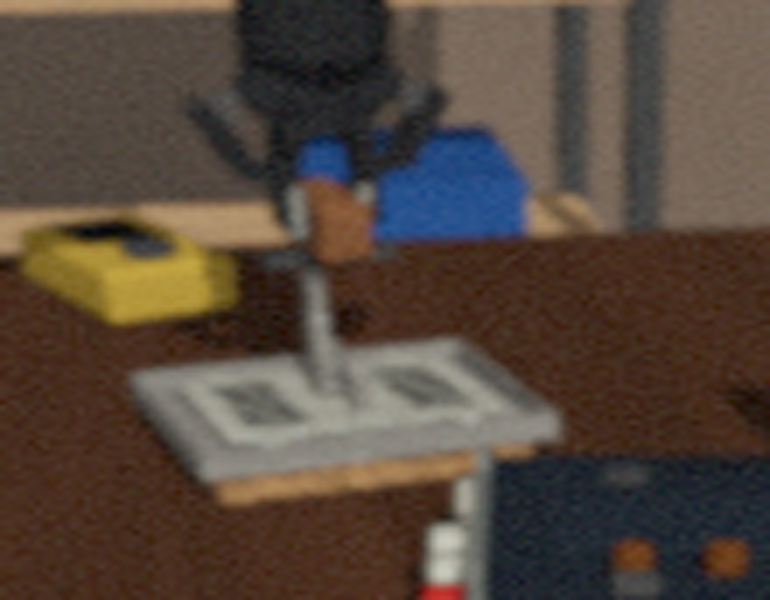

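Emit:
send_rows:
  commands: [0,0,-0.2,0,0,0,-0.5,0,0,0,-0.8,0,0,0,-0.8,0]

```text
t: 27.5
tcp_pos: [0.4567, 0.3505, 0.1701]
tool_rot: [-1.306, 1.045, -1.045]
ft_force: [-0.4, 0.3, -1.7]
gripper_width: 0.0271
```

Emit:
send_rows:
  commands: [0,0,-0.4,0,0,0,-0.9,0,0,0,-1.5,0,0,0,-2.2,0,0,0,-2.9,0,0,0,-3.2,0,0,0,-3.2,0]

```text
t: 28.38
tcp_pos: [0.4256, 0.3435, 0.1701]
tool_rot: [-1.305, 1.045, -1.045]
ft_force: [0.7, 0.0, -1.9]
gripper_width: 0.0272
```

```bash
python3 - <<'E'
from h import *
plan()
snap('side','s13.png');snap('wrist','w13.png')
s=ld('s13')['im'][:,:,::-1];cv2.imwrite('pics/s13c.png',cv2.resize(s[80:200,170:280],None,fx=7,fy=5,interpolation=2))
E
```

```text
tcp [0.4256 0.3435 0.1701] y axis [ 2.e-04  0.e+00 -1.e+00] jaw yaw 12.64 F [ 0.74  0.01 -1.89] T [-0.043 -0.059 -0.017] w 0.0272 t 28.38 j6 [ 0.52  0.21  1.67 -0.    1.26  0.3 ]
```

View pics/s13c.png

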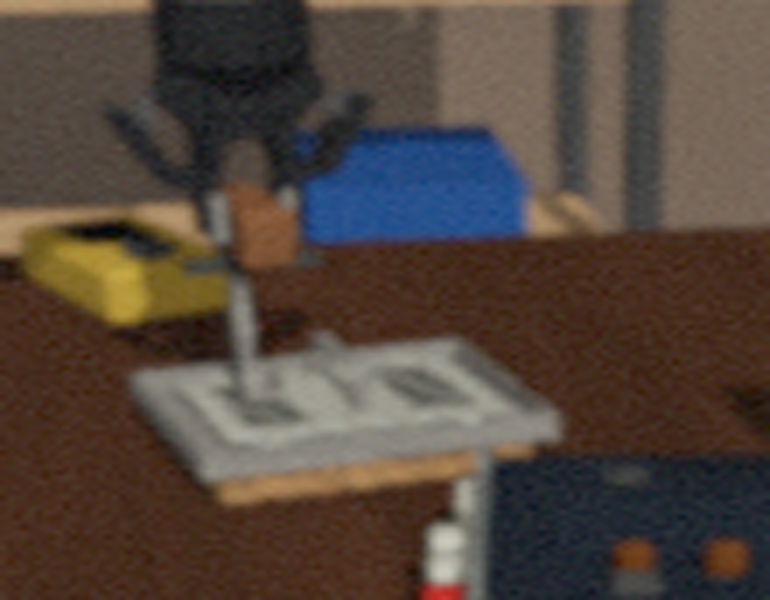

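View pics/w13.png

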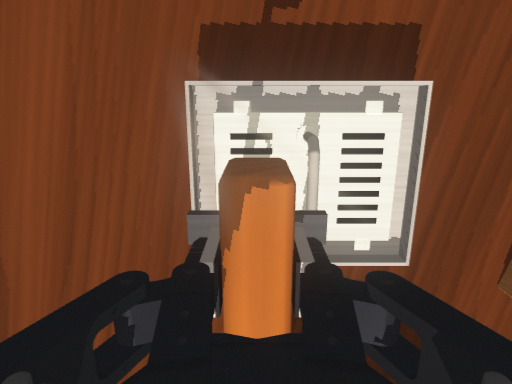

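Emit:
send_rows:
  commands: [0,-2,0,0,0,-5,0,0,0,-9,0,0,0,-12,0,0,0,-12,0,0]

```text
t: 29.1
tcp_pos: [0.4277, 0.3446, 0.2933]
tool_rot: [-1.298, 1.042, -1.047]
ft_force: [0.8, 0.7, -1.9]
gripper_width: 0.0271
```

```bash
python3 - <<'E'
from h import *
plan((0.5025,-.316,.2765),yaw=-16.17)
E
```

```text
tcp [0.4277 0.3446 0.2933] y axis [ 0.0064  0.0036 -1.    ] jaw yaw 12.62 F [ 0.78  0.73 -1.85] T [0.023 0.015 0.018] w 0.0271 t 29.1 j6 [ 0.52  0.1   1.53 -0.    1.5   0.3 ]
 shift cm [66.1   1.49 -7.14]
 turn about world z -28.79  => about tool y 28.79
```

Emit:
send_rows:
  commands: [3,0,-0.3,1,8,0,-0.9,3,14,0,-1.5,6,20,0,-2.2,9,26,0,-2.8,12,32,0,-3.5,14,38,0,-4.1,17,44,0,-4.7,20,50,0,-5.4,23,55,0,-5.9,28.8]

```text
t: 30.35
tcp_pos: [0.4875, -0.208, 0.2876]
tool_rot: [-1.061, 1.42, -1.415]
ft_force: [-0.0, 0.3, -1.7]
gripper_width: 0.0272
```

```bash
python3 - <<'E'
from h import *
plan((0.5025,-.316,.2765),yaw=-16.17)
E
```

```text
tcp [ 0.4875 -0.208   0.2876] y axis [-0.0027  0.0018 -1.    ] jaw yaw -16.43 F [-0.03  0.33 -1.67] T [-0.013 -0.023 -0.011] w 0.0272 t 30.35 j6 [-0.57  0.07  1.58  0.    1.5  -0.28]
 shift cm [9.94 1.09 4.5 ]
 turn about world z 0.26  => about tool y -0.26
```

Emit:
send_rows:
  commands: [3,0,1.3,0,6,0,2.7,0,8.5,0,4,0,9.7,0,4.5,0,9.7,0,4.5,0,9.7,0,4.5,0]

```text
t: 31.1
tcp_pos: [0.5045, -0.3105, 0.2895]
tool_rot: [-1.063, 1.415, -1.412]
ft_force: [-0.5, 0.8, -1.0]
gripper_width: 0.0272
```

```bash
python3 - <<'E'
from h import *
plan((0.5025,-.316,.2765),yaw=-16.17)
snap('wrist','w14.png');snap('side','s14.png')
s=ld('s14')['im'][:,:,::-1];cv2.imwrite('pics/s14c.png',cv2.resize(s[140:320,200:340],None,fx=5,fy=3.3,interpolation=2))
E
```

```text
tcp [ 0.5045 -0.3105  0.2895] y axis [-8.0e-04  1.2e-03 -1.0e+00] jaw yaw -16.12 F [-0.53  0.85 -1.03] T [ 0.005 -0.013  0.006] w 0.0272 t 31.1 j6 [-0.7   0.21  1.42  0.    1.51 -0.42]
 shift cm [ 0.58  1.3  -0.04]
 turn about world z -0.05  => about tool y 0.05
```

View pics/s14c.png

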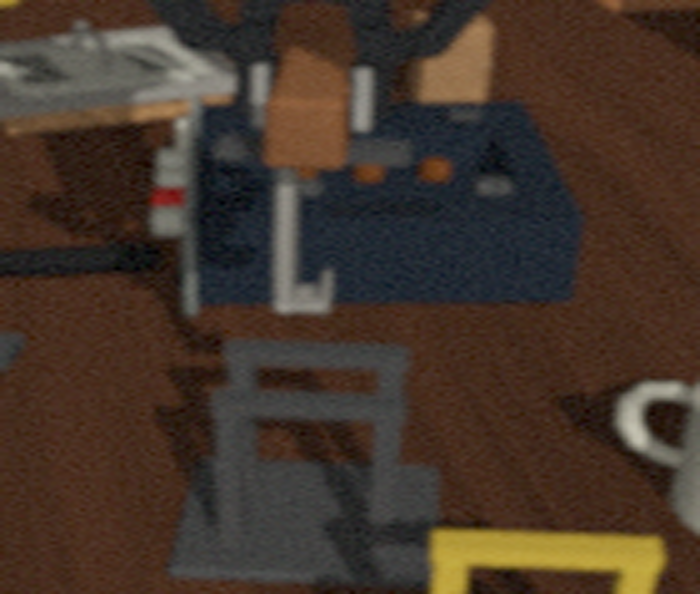

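View pics/w14.png

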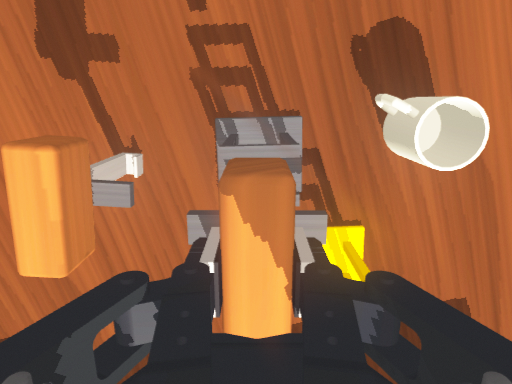

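Emit:
send_rows:
  commands: [0.55,0,0,0,0.55,0,0,0,0.55,0,0,0]

```text
t: 31.58
tcp_pos: [0.5031, -0.3169, 0.2902]
tool_rot: [-1.062, 1.414, -1.414]
ft_force: [0.2, 0.6, -1.4]
gripper_width: 0.0274
```

```bash
python3 - <<'E'
from h import *
plan((0.5025,-.316,.134),yaw=-16.17)
E
```

```text
tcp [ 0.5031 -0.3169  0.2902] y axis [ 2.e-04 -1.e-04 -1.e+00] jaw yaw -16.17 F [ 0.21  0.56 -1.44] T [ 0.039 -0.004 -0.03 ] w 0.0274 t 31.57 j6 [-0.71  0.21  1.42  0.    1.52 -0.43]
 shift cm [-0.07 15.62 -0.09]
 turn about world z 0.0  => about tool y -0.0
```

Emit:
send_rows:
  commands: [0,0.8,0,0,0,2,0,0,0,3.2,0,0,0,4.5,0,0,0,6.5,0,0,0,8.5,0,0,0,10.5,0,0,0,12,0,0,0,13.2,0,0,0,14,0,0]

```text
t: 32.83
tcp_pos: [0.5031, -0.3169, 0.1493]
tool_rot: [-1.062, 1.414, -1.414]
ft_force: [0.4, 0.4, -1.9]
gripper_width: 0.0271
```

Emit:
send_rows:
  commands: [0,0.5,0,0,0,0.9,0,0,0,1.1,0,0,0,1.1,0,0]

```text
t: 33.33
tcp_pos: [0.5032, -0.317, 0.1392]
tool_rot: [-1.062, 1.414, -1.414]
ft_force: [-0.4, -0.5, -0.2]
gripper_width: 0.0271
```

Emit:
send_rows:
  commands: [0,0.15,0,0,0,0.25,0,0,0,0.25,0,0]

```text
t: 33.7
tcp_pos: [0.5031, -0.317, 0.1365]
tool_rot: [-1.062, 1.414, -1.414]
ft_force: [-0.9, -0.4, -1.2]
gripper_width: 0.0272
```

Emit:
send_rows:
  commands: [0,0.1,0,0,0,0.1,0,0]

```text
t: 33.95
tcp_pos: [0.5031, -0.3169, 0.1354]
tool_rot: [-1.062, 1.414, -1.414]
ft_force: [-0.4, 0.6, -2.2]
gripper_width: 0.0274
```

Emit:
send_rows:
  commands: [0,0.1,0,0,0,0.1,0,0]

```text
t: 34.2
tcp_pos: [0.5031, -0.3169, 0.1344]
tool_rot: [-1.062, 1.414, -1.414]
ft_force: [0.4, 0.8, -2.1]
gripper_width: 0.0272
```

Emit:
send_rows:
  commands: [0,0.05,0,0,0,0.05,0,0]

```text
t: 34.45
tcp_pos: [0.5032, -0.317, 0.1343]
tool_rot: [-1.062, 1.414, -1.414]
ft_force: [-0.6, 1.1, 0.5]
gripper_width: 0.0273
```

```bash
python3 - <<'E'
from h import *
plan()
snap('wrist','w15.png');snap('side','s15.png')
s=ld('s15')['im'][:,:,::-1];cv2.imwrite('pics/s15c.png',cv2.resize(s[190:320,210:340],None,fx=5.5,fy=4.5,interpolation=2))
E
```

```text
tcp [ 0.5032 -0.317   0.1343] y axis [ 1.e-04 -1.e-04 -1.e+00] jaw yaw -16.17 F [-0.58  1.1   0.54] T [0.042 0.101 0.004] w 0.0273 t 34.45 j6 [-0.71  0.34  1.58  0.    1.22 -0.43]
```

View pics/s15c.png

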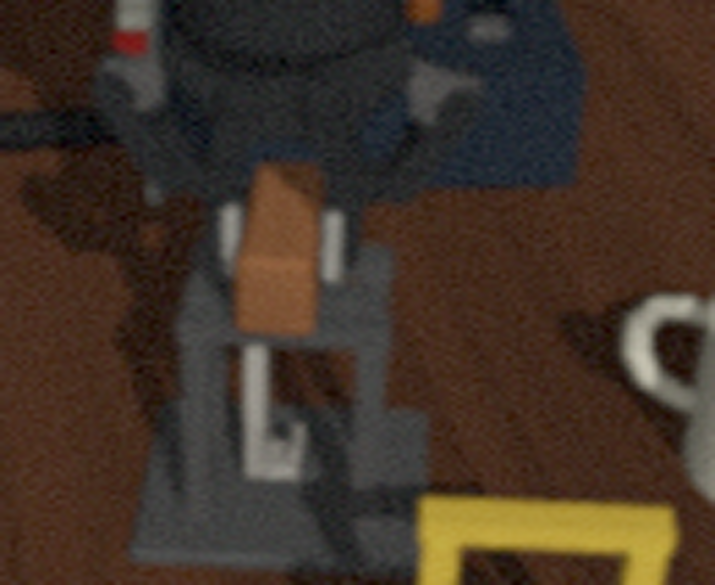

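View pics/w15.png

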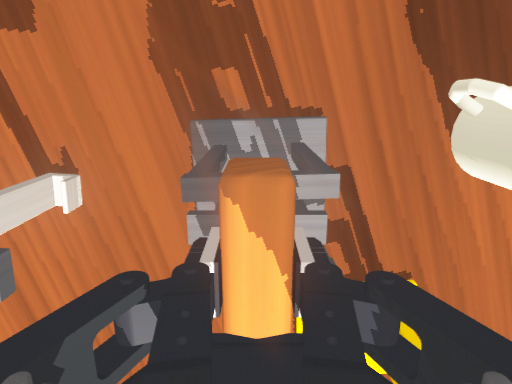

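Emit:
send_rows:
  commands: [0,0,0,0,0,0,0,0,0,0,0,0,0,0,0,0,0,0,0,0,0,0,0,0]
  fingers: 7.5

```text
t: 35.3
tcp_pos: [0.5031, -0.317, 0.134]
tool_rot: [-1.062, 1.414, -1.414]
ft_force: [0.7, 0.5, -0.5]
gripper_width: 0.0751
```

Emit:
send_rows:
  commands: [0,-1,0,0,0,-3,0,0,0,-6,0,0,0,-10,0,0,0,-14,0,0,0,-14,0,0,0,-14,0,0]

```text
t: 36.17
tcp_pos: [0.503, -0.3168, 0.274]
tool_rot: [-1.062, 1.414, -1.414]
ft_force: [0.5, -0.2, -0.7]
gripper_width: 0.0752
```

Emit:
send_rows:
  commands: [-3,0,-3,0,-7,0,-7,0,-12,0,-8,0,-18,0,-8,0,-22,0,-8,0,-22,0,-8,0,-22,0,-8,0]

```text
t: 37.05
tcp_pos: [0.4868, -0.0836, 0.2728]
tool_rot: [-1.064, 1.416, -1.413]
ft_force: [0.9, -0.5, -0.4]
gripper_width: 0.075
```

```bash
python3 - <<'E'
from h import *
plan()
snap('top','t16.png');snap('side','s16.png')
s=ld('s16')['im'][:,:,::-1];cv2.imwrite('pics/s16c.png',cv2.resize(s[100:320,150:360],None,fx=3.7,fy=2.7,interpolation=2))
E
```

```text
tcp [ 0.4868 -0.0836  0.2728] y axis [-2.6e-03  2.0e-04 -1.0e+00] jaw yaw -16.15 F [ 0.86 -0.53 -0.39] T [0.04  0.013 0.024] w 0.075 t 37.05 j6 [-0.34  0.    1.68 -0.    1.46 -0.06]
```

View pics/s16c.png

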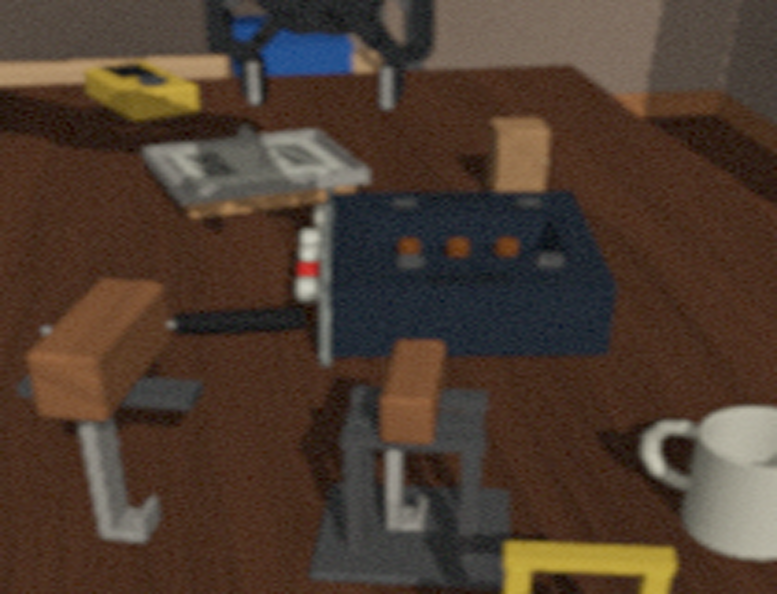

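View pics/t16.png

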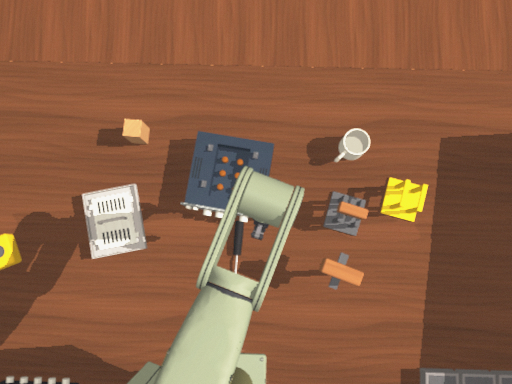

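```bash
python3 - <<'E'
from h import *
d=ld('t16');h=cv2.cvtColor(d['im'],cv2.COLOR_RGB2HSV)
g=((h[...,2]>190)&(h[...,1]>120)).astype(np.uint8);m=np.zeros_like(g);m[195:225,335:372]=g[195:225,335:372]
c=max(cv2.findContours(m,0,1)[0],key=cv2.contourArea)
print(cv2.minAreaRect(np.array([onz(d,*p[0],.165)[:2]*1000 for p in c],np.float32)))
s=manip.state();print(s['t'],np.abs(s['qd']).max())
print(manip.sign_off())
E
```

```text
((505.540283203125, -316.2862548828125), (73.2618637084961, 24.244285583496094), 72.84441375732422)
37.15 0.009365235864788542
the job is handed in; nothing more can be done
None
```

I finished the job and handed it in at about 37 s of the 72 s allowed. `sign_off` gives no verdict, so the checks below are mine alone.

**What I did**
- I gripped the smaller lifter and lifted it off its stand.
- Feeling for the loop, I met it with the shank about 50 mm along, where the pictures had put it.
- I drew the cover about 19 mm towards the knobs until it met its stop, with at most about 4 N.
- I lifted it level; the load rose by about 4 N, the cover's weight.
- I set it down in the cooling tray, unhooked, hung the lifter back on its stand, and moved the arm clear.

**Last checks**
- **Cover:** it looks flat and centred in the tray. While it still hung above the tray it was about 2 mm off centre; I did not measure it again after setting it down.
- **Lifter:** it hangs across both rails. Its grip is about 2 mm and 1 degree from where it started, which is the accuracy of my measurement.
- **Height and forces:** the lifter touched its rails at the same height as when I took it. The wrist force read only noise after release.
- **Bystanders:** the carton, mug and screwdriver look unmoved.

**Disagreements and surprises**
- The side camera read about 2.5 mm further along x than the robot's own position. I corrected for this, and the contacts agreed with the correction.
- The wrist showed about 5.6 N upward as the fingers first closed on the grip, while the lifter was still on its stand. It was gone once I lifted.

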